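# Clamp a filter cassette in its screw clamp, snug by feel

### The arm

A 6-joint arm with a two-finger parallel gripper is mounted at the origin on a cart in front of the work surface, level with it; the furniture and walls round the work are solid. World frame = base frame: x ahead of the robot, y to its left, z up, the work surface at z = 0. Lengths are in m, angles in rad, forces in N, time in s.
With the tool pointing down it reaches from about 0.375 to 0.9 m from the base axis. Payload 3.1 kg.
Tool frame: the origin (TCP) lies at the very end of the fingers, on their centre line; the grasp point (between the pads) lies 19 mm behind it; z points along the fingers, y is the direction in which the jaws open and shut (so a half turn about z gives the same grasp; the last joint's range is limited). The gripper opens to 87 mm and grips with 3 to 60 N. Pads are 19 mm wide; open, the fingers measure 117 mm over their backs; the gripper's body (75 mm by 190 mm) begins 51 mm behind the grasp point.
Start: joints at [-1.339, 0.527, 1.433, -0, 1.181, -0.178], TCP at [0.25, -0.573, 0.223] pointing down, gripper open.
Joint ranges: [-3.08, 3.08], [-0.75, 2.2], [0.22, 2.44], [-1.43, 4.57], [0, 2.65], [-2.85, 2.85]. Speed limits (rad/s): [2.79, 2.79, 3.14, 3.14, 3.14, 3.14].

### API

Orientations are given as a unit quaternion [x, y, z, w].
In Python, from rig import robot gives the robot as it stands. The module is installed in compiled form; this text tells all that it offers.
- The arm moves only by the tool send_rows, never from a script. Its argument "deltas" is a list of rows, each an object of numbers: "tx", "ty", "tz": the shift along the tool's x, y, z in cm; "rx", "ry", "rz": the turn, a rotation vector about the tool's x, y, z in rad. A call has 1 to 5 rows; each row is the pose to reach, as a shift and turn from the pose commanded when the call began, along the tool's axes at that moment; what a row does not reach only later rows make up. A row lasts 1/12 s, in which the tool goes at most 41.7 mm and 7.16 degrees, less where a joint would pass 70% of its speed; a pose out of reach is approached as far as the arm can. A call with a gripper value outside its range is refused whole. "claw" is the finger opening in cm, from 0 to 8.7, set as the call begins (left out, the last holds). The fingers move at their own pace and stop on an object; "squeeze" is the grip in N (left out, the last holds). Time passes only in rows, so rows that repeat a pose let the fingers close. It gives the time, the measured TCP pose, the force and the opening at its end, in the units of the state.
- robot.get_obs(): the state, without advancing time (a new reading comes with each control period).
- robot.camera(name): name is "side" or "top"; returns a dict with "color" (400x640x3 uint8, red, green, blue), "z_map" (400x640 float32, m along the optical axis (not along the pixel's ray), 0 where there is no reading), "intrinsics" (3x3 intrinsics, pixels), "R" (3x3) and "t" (3): a world point X has camera coordinates R X + t. Camera axes: x right, y down, z forward; pixel columns grow to the right and rows downward; lengths in m; the calibration is good to about 2 mm. A picture is of the moment at which its call begins.
- robot.hand_in(): hands the job in, once; it reports no verdict.
Trained networks look in the newest picture that a camera, given by its name, has taken for a name from the list of things; names that differ only in an ending like _2 or _b are one class to them, and where a whole thing is asked for, a point or a joint stands for the part that bears it (a point fixed in the world has none). Each returns a list of dicts, best first, with "p" (0 to 1); they miss things now and then, are a little off and sometimes report something else, mostly with a low value. They report only what shows in the picture. A call takes as long as a camera call. They do not tell look-alikes from the thing itself.
- robot.outline_of(label, camera): "pixels" (400x640 bool, what is visible of it) and "xy" ([column, row] in pixels, amid what is visible of it).
- robot.tip_of(label, camera): "xy" ([column, row] in pixels: a listed point, or the origin of a listed thing).
The state is a dict: "time": time; "q": joint angles; "joint_velocities": joint speeds; "joint_torque": joint torques, N m; "position": TCP position; "tool_rot": TCP orientation; "ft_force": force on the tool from outside, world axes, zero at the start; "moment": the same for the moment, N m; "grip_width": finger opening in m.
Only numpy, scipy, OpenCV 4.12 (cv2) and the standard library are available. Lean on these libraries where they do the work, as an engineer would, in place of code of your own. Each camera call takes 0.05 s, during which the arm holds its last target.

### The job

Put the white filter cassette into the screw clamp, blue fin outwards, and push it gently home against the rubber buffers of the stop. Then turn the red-handled crank clockwise until the pad meets the cassette and snug it up by feel to a clamping force of about 70 N, never crushing the cassette (over 130 N), and let go. Leave the cup, the bottle and the vial beside the clamp where they stand.

Things in the scene. Friction and masses are not known exactly. Their poses are not given: they have to be found in the camera images.
- clamp: Clamp fixed to the worktop. Origin on the worktop under the plunger axis, x = push-in direction (entry at -x), z up. Aluminium base plate 14 mm thick, x -85 to 65, y +-68 mm. Grey guide rails 12 mm high above it, inner faces y = +-34.5 mm, flared at the entry (x -94 to -62). Pillars at x 0, y +-57; grey bridge on them, x +-22, y +-68, 78 to 98 mm above the worktop.
- home (a point): Point on the base plate (z = 0.014) on the clamp's axis, under the pad: where the cassette's origin lies when it is home, with the cassette's axes parallel to the clamp's.
- stop: Dark steel stop at the far end of the channel with two black rubber buffers, faces at x = +45 mm of the clamp, centred 24 mm above the worktop. Origin and axes as the clamp's. Rigid: do not press the cassette on it with more than 40 N.
- cassette: White filter cassette, about 250 g, blue stripes, loose, starts flat on the worktop. Origin at its underside below the round grey pressing mark; x points to its nose. Body x -75 to 45, y +-32, z 0 to 22 mm. Behind it a tab, 36 mm wide and 10 thick, to x = -140 mm carries the blue fin.
- fin (a point): Grip point of the cassette's upright blue fin: at x = -120 mm, y = 0, z = 36 mm in the cassette's frame. The fin is 12 mm thick in the cassette's y, 34 mm long in its x, and stands from the tab up to z = 46 mm.
- plunger: Steel plunger under the crank with the black round pad, 40 mm across, at its lower end; slides down without turning. Origin on its axis, 115 mm above the worktop at crank 0. The pad's underside is then 52 mm above the worktop, but up to 4 mm higher or lower: its stem is set differently each time. A spring in the pad: after contact each mm of feed adds a little under 30 N.
- crank (a joint): Crank angle, rad, grows clockwise seen from above (tightening); starts at 0 to 1.8. At 0 the arm points along the clamp's +x. Feed 3.18 mm a rad (20 mm a turn). Turning takes 0.36 N m of friction (about 8 N at the handle) and 0.0032 N m per N of clamping force: 70 N needs about 5 N more at the handle than running free (a hand at rest feels a little less). Stays where left (to 105 N).
- grip (a point): Middle of the crank's red upright handle, 45 mm from the crank's axis (the clamp's z axis), height 150 mm. Round post 17 mm thick, 131 to 169 mm above the worktop, spinning freely on its pin, so a hand holding it need not turn. The crank does not rise or sink. Its dark arm lies below the handle; the hub on the axis is 24 mm across, top at 131 mm.
- sample_cup: Bystander: lilac sample cup with dark rim, 49 mm across, 64 mm high, origin under its centre; leave it standing.
- milk_bottle: Bystander: glass bottle with white cap, 74 mm across, 136 mm high, origin under its centre; leave it standing.
- reagent_vial: Bystander: small vial with blue cap, 17 mm across, 50 mm high, origin under its centre; leave it standing.
Mind the look-alikes: they are no part of the job. Of the things that look like the clamp, the larger one is meant.

How it is judged:
On the way, in this order (a step that is already met when the one before it is completed fails the run):
1. the cassette lies home in the channel, nose at the buffers, with the pad still clear of it (x of cassette in the frame of clamp above -0.0025 m and y of cassette in the frame of clamp between -0.005 and 0.005 m and z of cassette in the frame of clamp between 0.01 and 0.017 m and angle between the x axis of cassette and the x axis of clamp, either way round below 0.08 rad and contact force between plunger and cassette below 1 N), for 0.2 s.
2. the pad presses the cassette with 45 to 95 N (contact force between plunger and cassette between 45 and 95 N), for 0.2 s.
At the end, for the whole second after the job is handed in: The cassette lies flat on the base plate between the guides, nose within 2.5 mm of the stop's buffers, within 5 mm sideways and 0.08 rad of the clamp's axes, at rest, and the pad presses on it with 45 to 95 N (all of step 2 and x of cassette in the frame of clamp above -0.0025 m and y of cassette in the frame of clamp between -0.005 and 0.005 m and z of cassette in the frame of clamp between 0.01 and 0.017 m and angle between the x axis of cassette and the x axis of clamp, either way round below 0.08 rad and linear speed of cassette below 0.02 m/s); the robot touches nothing.
It fails at once if the pad presses the cassette with more than 130 N (contact force between plunger and cassette above 130 N).
It fails at once if the cassette is pressed against the stop with more than 40 N (contact force between cassette and stop above 40 N).
It fails at once if the sample cup is moved more than 30 mm or tipped over (distance of sample_cup from where it was at the start of the episode above 0.03 m or angle between sample_cup's own z axis and vertical above 0.4 rad).
It fails at once if the milk bottle is moved more than 30 mm or tipped over (distance of milk_bottle from where it was at the start of the episode above 0.03 m or angle between milk_bottle's own z axis and vertical above 0.4 rad).
It fails at once if the blue-capped vial is moved more than 30 mm or tipped over (distance of reagent_vial from where it was at the start of the episode above 0.03 m or angle between reagent_vial's own z axis and vertical above 0.4 rad).
It also fails if it takes over 69 s, if anything falls off the work surface, if the arm or the gripper's body presses on something with over 40 N, if the wrist force passes 120 N, or if a joint passes its speed limit or range.

## Working session

There is one attempt and no reset: what is moved stays moved. The work goes in short steps, Python scripts to look and compute and a tool call to move; the robot and the scene stay as the last step left them, time stands still between calls to the robot, and variables do not carry over. Pictures are saved under pics/ and viewed, and the job is handed in when it is done.

Besides the shell and the picture viewer there is one more tool, called after ">>>" by a JSON object that holds its "op" and its "data", one argument or row to a line. send_rows: Moves the arm, as the interface text tells. Its arguments: {"type":"object","properties":{"deltas":{"type":"array","items":{"type":"object","properties":{"tx":{"type":"number"},"ty":{"type":"number"},"tz":{"type":"number"},"rx":{"type":"number"},"ry":{"type":"number"},"rz":{"type":"number"}}}},"claw":{"type":"number"},"squeeze":{"type":"number"}},"required":["deltas"]}

```bash
mkdir -p pics; cat > h.py <<'E'
import numpy as np, cv2
from rig import robot
def snap(n,tag):
    c=robot.camera(n); cv2.imwrite(f'pics/{tag}.png',cv2.cvtColor(c['color'],cv2.COLOR_RGB2BGR)); return c
def world(c,u,v,z=None):
    K,R,t=c['intrinsics'],c['R'],c['t']
    d=np.linalg.inv(K)@np.array([u,v,1.])
    if z is None:
        zz=c['z_map'][int(round(v)),int(round(u))]
        return R.T@(d*zz-t)
    o=-R.T@t; w=R.T@d
    return o+w*(z-o[2])/w[2]
def proj(c,X):
    p=c['intrinsics']@(c['R']@np.array(X)+c['t']); return p[:2]/p[2]
E
python3 - <<'E'
from h import *
o=robot.get_obs(); print({k:np.round(v,3) for k,v in o.items()})
for n in ('top','side'):
    c=snap(n,n+'0'); print(n,np.round(-c['R'].T@c['t'],3))
    for l in ['clamp','cassette','stop','plunger','crank','sample_cup','milk_bottle','reagent_vial']:
        print(l,[(round(r['p'],2),np.round(r['xy']).tolist(),int(r['pixels'].sum())) for r in robot.outline_of(l,n)])
    for l in ['home','fin','grip','clamp','cassette','plunger','sample_cup','milk_bottle','reagent_vial']:
        print('tip',l,[(round(r['p'],2),np.round(r['xy']).tolist()) for r in robot.tip_of(l,n)])
E
```

```text
{'time': np.float64(0.0), 'q': array([-1.338,  0.529,  1.434, -0.   ,  1.181, -0.179]), 'joint_velocities': array([ 0.002, -0.001,  0.001,  0.001, -0.001,  0.003]), 'joint_torque': array([ 1.0000e-03, -4.4004e+01, -1.7660e+01,  6.3000e-02,  5.8000e-02,
       -0.0000e+00]), 'position': array([ 0.249, -0.572,  0.222]), 'tool_rot': array([ 0.979,  0.204, -0.   , -0.001]), 'ft_force': array([ 0.296, -0.133, -0.606]), 'moment': array([0.016, 0.008, 0.016]), 'grip_width': np.float64(0.087)}
top [0.416 0.109 1.306]
clamp [(0.64, [400.0, 208.0], 3307), (0.58, [373.0, 283.0], 1684)]
cassette [(0.98, [253.0, 247.0], 1535)]
stop [(0.61, [423.0, 207.0], 234), (0.53, [393.0, 282.0], 44), (0.48, [427.0, 211.0], 125)]
plunger [(0.39, [254.0, 246.0], 1489)]
crank [(0.62, [420.0, 205.0], 205), (0.44, [385.0, 282.0], 96)]
sample_cup [(0.62, [251.0, 137.0], 341)]
milk_bottle [(0.7, [309.0, 135.0], 928), (0.24, [251.0, 138.0], 329)]
reagent_vial [(0.4, [375.0, 126.0], 59)]
tip home [(0.78, [406.0, 212.0]), (0.61, [376.0, 284.0])]
tip fin [(0.71, [218.0, 252.0])]
tip grip [(0.72, [432.0, 208.0]), (0.65,
[... 422 characters left out ...]
(0.61, [223.0, 301.0], 215)]
plunger [(0.75, [320.0, 285.0], 198), (0.73, [324.0, 254.0], 290), (0.69, [226.0, 276.0], 99)]
crank [(0.89, [323.0, 256.0], 318), (0.61, [219.0, 256.0], 128)]
sample_cup [(0.48, [379.0, 204.0], 135)]
milk_bottle [(0.64, [393.0, 225.0], 1784)]
reagent_vial [(0.69, [429.0, 272.0], 200)]
tip home [(0.97, [323.0, 306.0]), (0.56, [225.0, 293.0])]
tip fin [(0.69, [268.0, 201.0])]
tip grip [(0.88, [321.0, 249.0]), (0.65, [219.0, 253.0])]
tip clamp [(0.9, [323.0, 310.0]), (0.66, [226.0, 295.0])]
tip cassette [(0.58, [275.0, 229.0])]
tip plunger []
tip sample_cup []
tip milk_bottle [(0.97, [391.0, 246.0]), (0.73, [322.0, 306.0])]
tip reagent_vial [(0.49, [427.0, 280.0])]
```

View pics/top0.png

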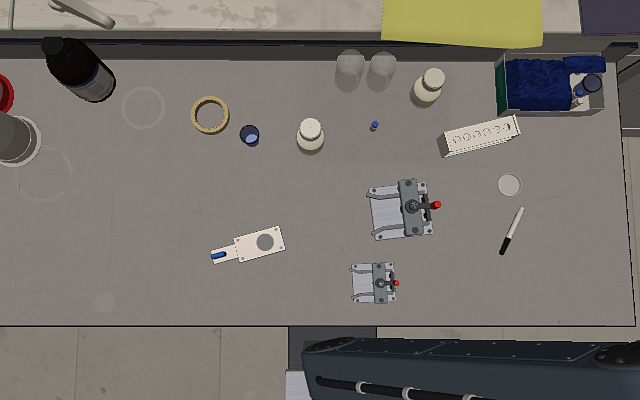

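View pics/side0.png

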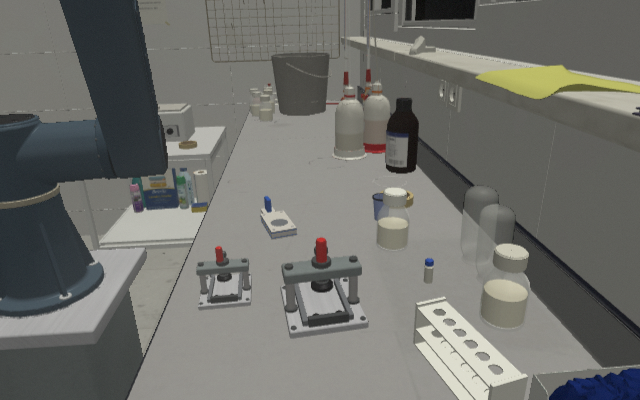

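```bash
python3 - <<'E'
from h import *
cs={n:robot.camera(n) for n in('top','side')}
for n,c in cs.items(): np.savez(n+'0.npz',**c)
c=cs['top']; print(c['intrinsics'],c['R'])
im=cv2.cvtColor(c['color'],cv2.COLOR_RGB2BGR)
cv2.imwrite('pics/topc.png',cv2.resize(im[165:265,350:450],None,fx=6,fy=6,interpolation=cv2.INTER_NEAREST)[:600])
cv2.imwrite('pics/topk.png',cv2.resize(im[215:275,200:300],None,fx=8,fy=8,interpolation=cv2.INTER_NEAREST))
im2=cv2.cvtColor(cs['side']['color'],cv2.COLOR_RGB2BGR)
cv2.imwrite('pics/sidec.png',cv2.resize(im2[230:335,270:375],None,fx=5.7,fy=5.7,interpolation=cv2.INTER_NEAREST))
def cloud(c):
    v,u=np.mgrid[0:400,0:640]; z=c['z_map']; K=c['intrinsics']
    P=np.stack([(u-K[0,2])/K[0,0]*z,(v-K[1,2])/K[1,1]*z,z],-1)
    return (P-c['t'])@c['R']
W=cloud(c)
H=W[...,2]
for nm,(u0,v0,u1,v1) in dict(clamp=(360,170,450,250),cas=(205,220,292,270)).items():
    w=W[v0:v1,u0:u1].reshape(-1,3)
    print(nm,np.histogram(w[:,2],bins=np.arange(-.01,.19,.01)))
def rect(m):
    w=W[m][:,:2]; r=cv2.minAreaRect((w*1000).astype(np.float32)); return len(w),r
box=np.zeros((400,640),bool);box[170:250,360:450]=1
print('bridge',rect(box&(H>.088)&(H<.106)))
print('base',rect(box&(H>.008)&(H<.034)))
b2=np.zeros((400,640),bool);b2[220:270,232:292]=1
print('cas body',rect(b2&(H>.014)&(H<.03)))
print('fin',W[245:262,208:230][ (H[245:262,208:230]>.03)].mean(0))
for l,u,v in [('red',437,205),('fin',218,255),('mark',265,242),('bottle',309,130),('cup',250,137),('vial',375,126)]: print(l,W[v,u])
E
```

```text
[[506.94525687   0.         311.5610957 ]
 [  0.         506.94525687 201.46100927]
 [  0.           0.           1.        ]] [[ 0.00256207 -0.99993854  0.01078647]
 [-0.99244551 -0.00386565 -0.12262535]
 [ 0.12265951 -0.01039081 -0.99239442]]
clamp (array([1872, 2132, 1485,  371,  100,    0,    4,    4,    1,   38,  642,
        275,   22,   86,   75,   11,    5,   35,   14]), array([-0.01,  0.  ,  0.01,  0.02,  0.03,  0.04,  0.05,  0.06,  0.07,
        0.08,  0.09,  0.1 ,  0.11,  0.12,  0.13,  0.14,  0.15,  0.16,
        0.17,  0.18]))
cas (array([1233, 1635,  389, 1004,    4,   66,    5,    0,    0,    0,    0,
          0,    0,    0,    0,    0,    0,    0,    0]), array([-0.01,  0.  ,  0.01,  0.02,  0.03,  0.04,  0.05,  0.06,  0.07,
        0.08,  0.09,  0.1 ,  0.11,  0.12,  0.13,  0.14,  0.15,  0.16,
        0.17,  0.18]))
bridge (875, ((554.4129028320312, -143.18463134765625), (135.77711486816406, 45.783355712890625), 7.126139163970947))
base (2006, ((562.5381469726562, -145.25587463378906), (205.97723388671875, 193.91033935546875), 87.48223114013672))
cas body (1224, ((465.1129150390625, 234.70529174804688), (64.67292785644531, 135.1597900390625), 16.061891555786133))
fin [0.4379776  0.32421397 0.06208617]
red [ 0.54917387 -0.18684567  0.17059215]
fin [0.43754086 0.32569843 0.04707247]
mark [0.47101358 0.21258722 0.02015591]
bottle [0.73088126 0.10285798 0.13550697]
cup [0.74554992 0.25656403 0.00811958]
vial [ 0.76543739 -0.0656644   0.04938167]
```

View pics/topc.png

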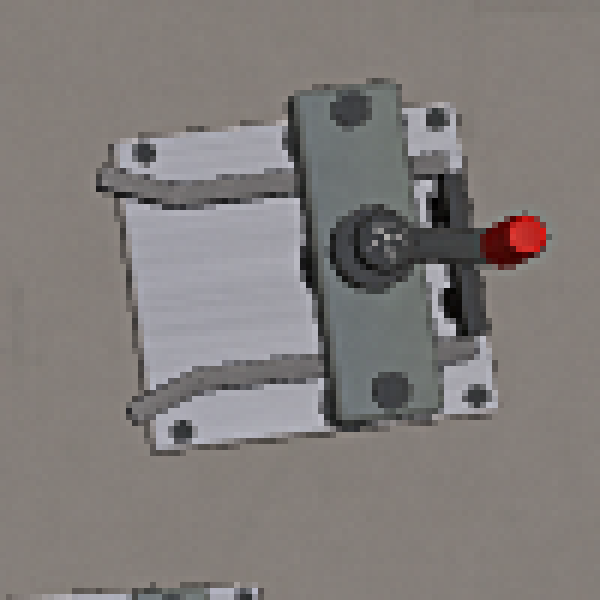

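View pics/topk.png

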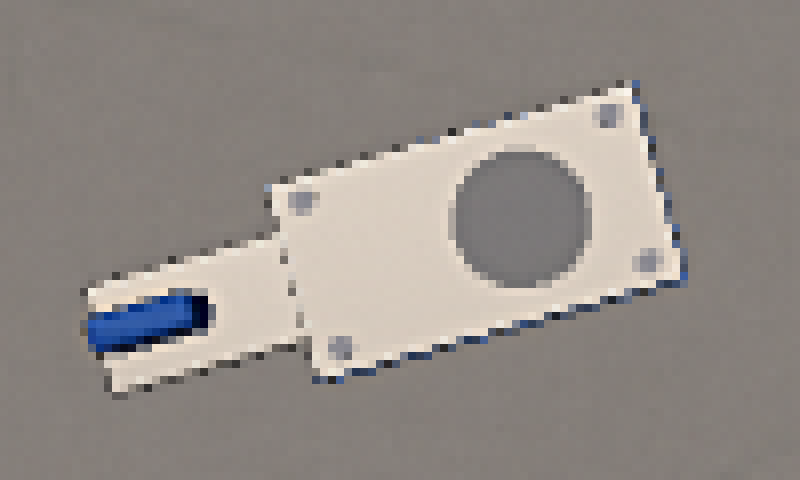

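View pics/sidec.png

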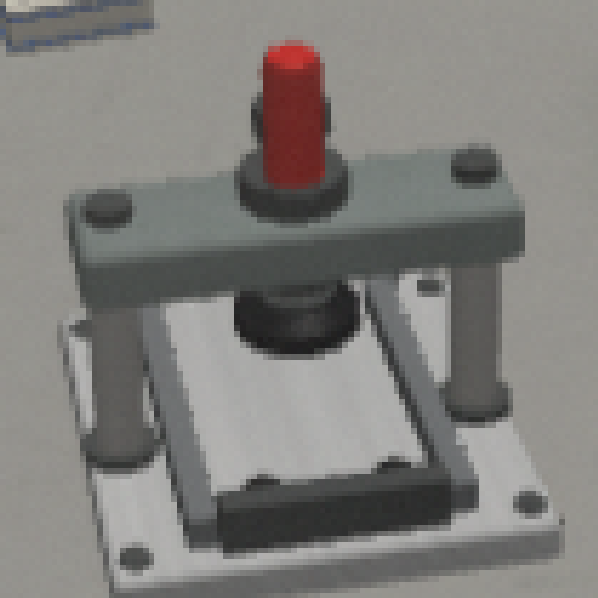

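```bash
python3 - <<'E'
from h import *
from scipy.optimize import least_squares
T=dict(np.load('top0.npz')); S=dict(np.load('side0.npz'))
def fit(obs,x0):
    def f(p):
        r=[]
        for c,X,uv in obs:
            cc,ss=np.cos(p[2]),np.sin(p[2])
            r+=list(proj(c,[p[0]+cc*X[0]-ss*X[1],p[1]+ss*X[0]+cc*X[1],X[2]])-uv)
        return r
    s=least_squares(f,x0,loss='soft_l1'); print(np.round(s.x,4),np.degrees(s.x[2])); print(np.round(np.reshape(f(s.x),(-1,2)),1).tolist()); return s.x
tc=lambda x,y:np.array([350+x/6-.5,165+y/6-.5])
tk=lambda x,y:np.array([200+x/8-.5,215+y/8-.5])
sc=lambda x,y:np.array([270+x/5.7-.5,230+y/5.7-.5])
z=.014
topo=[(T,(-.085,.068,z),tc(114,140)),(T,(-.085,-.068,z),tc(155,451)),(T,(.065,-.068,z),tc(497,410)),(T,(.065,.068,z),tc(457,103)),
(T,(.022,.068,.098),tc(398,80)),(T,(.022,-.068,.098),tc(440,413))]
sideo=[(S,(.065,-.068,z),sc(112,590)),(S,(.065,.068,z),sc(562,528)),(S,(-.022,-.068,.098),sc(70,200)),(S,(.022,.068,.098),sc(524,205)),(S,(.022,-.068,.098),sc(78,255))]
print('clamp');fit(topo,(.56,-.14,-1.45));fit(sideo,(.56,-.14,-1.45));fit(topo+sideo,(.56,-.14,-1.45))
k=[(T,(-.075,.032,.022),tk(272,190)),(T,(.045,.032,.022),tk(630,86)),(T,(.045,-.032,.022),tk(680,283)),(T,(-.075,-.032,.022),tk(318,380)),(T,(0,0,.022),tk(521,218)),(T,(-.14,.018,.010),tk(88,290)),(T,(-.14,-.018,.010),tk(115,392))]
print('cas');p=fit(k,(.47,.21,-1.3))
print('side mark proj',proj(S,[p[0],p[1],.022]),'fin',p[0]-.12*np.cos(p[2]),p[1]-.12*np.sin(p[2]))
import cv2
cv2.imwrite('pics/sidek.png',cv2.resize(cv2.cvtColor(S['color'],cv2.COLOR_RGB2BGR)[185:245,245:320],None,fx=8,fy=8,interpolation=cv2.INTER_NEAREST))
E
```

```text
clamp
[ 0.5544 -0.1424 -1.4596] -83.62914754726242
[[-0.5, -0.4], [-0.8, 0.3], [0.4, 0.8], [-0.2, -0.4], [0.2, -0.3], [0.8, 0.1]]
[ 0.5512 -0.1472 -1.4525] -83.22450215689366
[[-0.3, -0.2], [0.5, -0.4], [-1.4, -2.1], [0.8, 0.5], [-0.0, 1.0]]
[ 0.5527 -0.1438 -1.4631] -83.82770967955213
[[0.1, 0.1], [-0.4, 0.8], [0.9, 1.5], [0.5, 0.3], [0.9, 0.4], [1.3, 0.8], [0.2, -1.8], [0.8, -1.3], [-0.4, -3.3], [1.4, -0.3], [0.7, -0.3]]
cas
[ 0.4707  0.2129 -1.2957] -74.24097783245881
[[-0.7, -0.4], [0.5, -0.1], [0.9, -0.3], [-0.0, 0.4], [0.2, 0.3], [-0.4, -0.5], [-0.3, 0.5]]
side mark proj [279.67938631 221.46485411] fin 0.4381192863436504 0.32836990393912757
```

View pics/sidek.png

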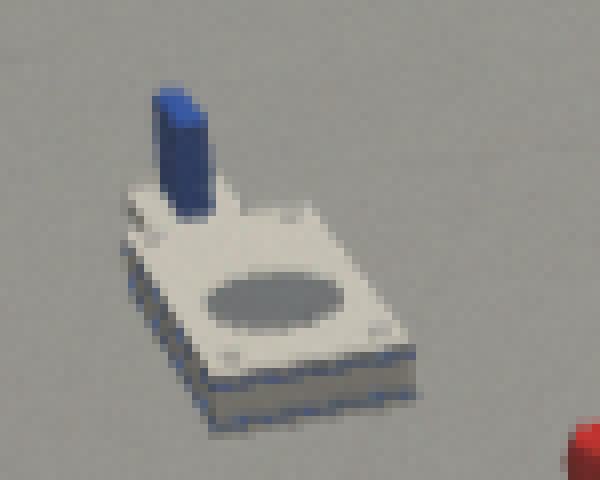

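>>> {"op": "send_rows", "data": {
  "deltas": [
    {"tx": 38.1,"ty": -29.5,"tz": -4.8},
    {"tx": 38.1,"ty": -29.5,"tz": -4.8},
    {"tx": 38.1,"ty": -29.5,"tz": -4.8},
    {"tx": 38.1,"ty": -29.5,"tz": -4.8},
    {"tx": 38.1,"ty": -29.5,"tz": -4.8}
  ],
  "claw": 8.7,
  "squeeze": 60
}}

```text
schema error: expected keys tx, ty, tz, rx, ry, rz
```

```bash
cat >> h.py <<'E'
from scipy.spatial.transform import Rotation as Ro
import sys
def to(x,y,z,yawy,pitch=0):
    """target world TCP, angle (deg) of tool y axis; tool z down. returns deltas"""
    o=robot.get_obs(); R=Ro.from_quat(o['tool_rot'])
    a=np.radians(yawy)
    Y=np.array([np.cos(a),np.sin(a),0]);Z=np.array([0,0,-1.]);X=np.cross(Y,Z)
    Rt=Ro.from_matrix(np.stack([X,Y,Z],1))
    d=R.inv().apply(np.array([x,y,z])-o['position'])*100
    r=(R.inv()*Rt).as_rotvec()
    yc=R.as_matrix()[:,1]
    print('t',round(float(o['time']),2),'pos',np.round(o['position'],4),'yawy',round(np.degrees(np.arctan2(yc[1],yc[0])),2),'f',np.round(o['ft_force'],1),'m',np.round(o['moment'],2),'w',round(float(o['grip_width']),4))
    print('delta t',np.round(d,2),'r',np.round(r,3),'rows',np.linalg.norm(d)/4.17,np.linalg.norm(r)/.125)
if __name__=='__main__': to(*map(float,sys.argv[1:]))
E
python3 h.py .48 -.15 .27 15.75
```

```text
t 1.9 pos [ 0.2496 -0.5729  0.2225] yawy -66.46 f [ 0.4 -0.2  0.3] m [ 0.05 -0.02  0.04] w 0.0872
delta t [ 38.01 -29.58  -4.75] r [-0.    -0.    -1.435] rows 11.605925799942245 11.479090111870407
```

>>> {"op": "send_rows", "data": {
  "deltas": [
    {"tx": 38,"ty": -29.6,"tz": -4.8,"rx": 0,"ry": 0,"rz": -1.435},
    {"tx": 38,"ty": -29.6,"tz": -4.8,"rx": 0,"ry": 0,"rz": -1.435},
    {"tx": 38,"ty": -29.6,"tz": -4.8,"rx": 0,"ry": 0,"rz": -1.435},
    {"tx": 38,"ty": -29.6,"tz": -4.8,"rx": 0,"ry": 0,"rz": -1.435},
    {"tx": 38,"ty": -29.6,"tz": -4.8,"rx": 0,"ry": 0,"rz": -1.435}
  ],
  "claw": 8.7,
  "squeeze": 60
}}

```text
time: 2.32
position: [0.3492, -0.3892, 0.2434]
tool_rot: [0.868, 0.497, 0.0, 0.0]
ft_force: [0.8, 0.7, -0.2]
grip_width: 0.0871
```

```bash
python3 h.py .48 -.15 .27 15.75
```

```text
t 2.32 pos [ 0.3492 -0.3892  0.2434] yawy -30.35 f [ 0.8  0.7 -0.2] m [-0.05 -0.14  0.01] w 0.0871
delta t [27.25 -0.8  -2.65] r [ 0.     0.    -0.805] rows 6.5696310070911705 6.436681617277247
```

>>> {"op": "send_rows", "data": {
  "deltas": [
    {"tx": 27.2,"ty": -0.8,"tz": -2.6,"rx": 0,"ry": 0,"rz": -0.8},
    {"tx": 27.2,"ty": -0.8,"tz": -2.6,"rx": 0,"ry": 0,"rz": -0.8},
    {"tx": 27.2,"ty": -0.8,"tz": -2.6,"rx": 0,"ry": 0,"rz": -0.8},
    {"tx": 27.2,"ty": -0.8,"tz": -2.6,"rx": 0,"ry": 0,"rz": -0.8},
    {"tx": 27.2,"ty": -0.8,"tz": -2.6,"rx": 0,"ry": 0,"rz": -0.8}
  ]
}}

```text
time: 2.73
position: [0.4498, -0.2076, 0.2635]
tool_rot: [0.672, 0.74, 0.0, 0.0]
ft_force: [0.2, -0.8, 0.6]
grip_width: 0.0869
```

```bash
python3 h.py .438 .3284 .12 15.75
```

```text
t 2.73 pos [ 0.4498 -0.2076  0.2635] yawy 5.49 f [ 0.2 -0.8  0.6] m [-0.01 -0.13  0.02] w 0.0869
delta t [53.47  3.95 14.33] r [ 0.     0.    -0.179] rows 13.309330699797673 1.4321843635321727
```

>>> {"op": "send_rows", "data": {
  "deltas": [
    {"tx": 53.5,"ty": 4,"tz": 2,"rx": 0,"ry": 0,"rz": -0.18},
    {"tx": 53.5,"ty": 4,"tz": 2,"rx": 0,"ry": 0,"rz": -0.18},
    {"tx": 53.5,"ty": 4,"tz": 2,"rx": 0,"ry": 0,"rz": -0.18},
    {"tx": 53.5,"ty": 4,"tz": 2,"rx": 0,"ry": 0,"rz": -0.18},
    {"tx": 53.5,"ty": 4,"tz": 2,"rx": 0,"ry": 0,"rz": -0.18}
  ]
}}

```text
time: 3.15
position: [0.4457, 0.0006, 0.2555]
tool_rot: [0.606, 0.796, 0.0, 0.0]
ft_force: [0.8, 0.7, -0.4]
grip_width: 0.0871
```

```bash
python3 h.py .438 .3284 .10 15.75
```

```text
t 3.15 pos [0.4457 0.0006 0.2555] yawy 15.45 f [ 0.8  0.7 -0.4] m [-0.01 -0.16 -0.06] w 0.0871
delta t [31.8   7.98 15.54] r [ 0.001  0.    -0.005] rows 8.701656723494185 0.04282825588851062
```

>>> {"op": "send_rows", "data": {
  "deltas": [
    {"tx": 31.8,"ty": 8,"tz": 15.5,"rx": 0,"ry": 0,"rz": 0},
    {"tx": 31.8,"ty": 8,"tz": 15.5,"rx": 0,"ry": 0,"rz": 0},
    {"tx": 31.8,"ty": 8,"tz": 15.5,"rx": 0,"ry": 0,"rz": 0},
    {"tx": 31.8,"ty": 8,"tz": 15.5,"rx": 0,"ry": 0,"rz": 0},
    {"tx": 31.8,"ty": 8,"tz": 15.5,"rx": 0,"ry": 0,"rz": 0}
  ]
}}

```text
time: 3.57
position: [0.4414, 0.189, 0.1658]
tool_rot: [0.605, 0.796, 0.0, 0.0]
ft_force: [0.9, 0.7, 0.8]
grip_width: 0.0868
```

```bash
python3 h.py .438 .3284 .10 15.75
```

```text
t 3.57 pos [0.4414 0.189  0.1658] yawy 15.47 f [0.9 0.7 0.8] m [-0.02 -0.2  -0.03] w 0.0868
delta t [13.53  3.38  6.58] r [ 0.001  0.    -0.005] rows 3.698384258003421 0.039941226909852114
```

>>> {"op": "send_rows", "data": {
  "deltas": [
    {"tx": 13.5,"ty": 3.4,"tz": 6.6,"rx": 0,"ry": 0,"rz": -0.005},
    {"tx": 13.5,"ty": 3.4,"tz": 6.6,"rx": 0,"ry": 0,"rz": -0.005},
    {"tx": 13.5,"ty": 3.4,"tz": 6.6,"rx": 0,"ry": 0,"rz": -0.005},
    {"tx": 13.5,"ty": 3.4,"tz": 6.6,"rx": 0,"ry": 0,"rz": -0.005},
    {"tx": 13.5,"ty": 3.4,"tz": 6.6,"rx": 0,"ry": 0,"rz": -0.005}
  ]
}}

```text
time: 3.98
position: [0.4372, 0.3305, 0.0979]
tool_rot: [0.602, 0.799, -0.0, -0.001]
ft_force: [0.4, -0.5, -0.0]
grip_width: 0.0875
```

```bash
python3 h.py .4381 .3284 .017 15.75; python3 - <<'E'
from h import *
for n in('top','side'):
    c=snap(n,n+'1'); 
    print(n,[(round(r['p'],2),np.round(r['xy'],1).tolist()) for r in robot.tip_of('fin',n)], proj(c,[.4381,.3284,.036]))
E
```

```text
t 3.98 pos [0.4372 0.3305 0.0979] yawy 16.02 f [ 0.4 -0.5 -0. ] m [-0.01 -0.16 -0.01] w 0.0875
delta t [-0.23  0.04  8.09] r [-0.001 -0.001  0.005] rows 1.9419620943247742 0.0402143065372653
top [(0.85, [216.3, 252.7])] [217.68470353 254.85024536]
side [(0.88, [266.1, 201.4])] [268.06832194 200.19567101]
```

View pics/side1.png

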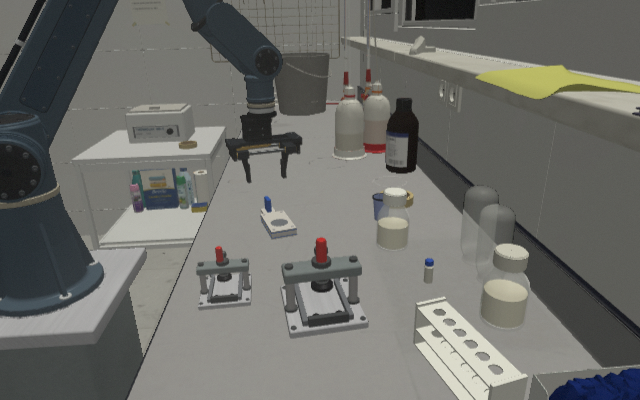

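>>> {"op": "send_rows", "data": {
  "deltas": [
    {"tx": -0.2,"ty": 0,"tz": 3,"rx": 0,"ry": 0,"rz": 0.005},
    {"tx": -0.2,"ty": 0,"tz": 6,"rx": 0,"ry": 0,"rz": 0.005},
    {"tx": -0.2,"ty": 0,"tz": 8,"rx": 0,"ry": 0,"rz": 0.005},
    {"tx": -0.2,"ty": 0,"tz": 8,"rx": 0,"ry": 0,"rz": 0.005},
    {"tx": -0.2,"ty": 0,"tz": 8,"rx": 0,"ry": 0,"rz": 0.005}
  ]
}}

```text
time: 4.6
position: [0.4389, 0.3229, 0.0204]
tool_rot: [0.606, 0.795, -0.001, -0.0]
ft_force: [-0.7, -0.0, -0.2]
grip_width: 0.0871
```

>>> {"op": "send_rows", "data": {
  "deltas": [
    {"tx": 0,"ty": 0,"tz": 0,"rx": 0,"ry": 0,"rz": 0},
    {"tx": 0,"ty": 0,"tz": 0,"rx": 0,"ry": 0,"rz": 0},
    {"tx": 0,"ty": 0,"tz": 0,"rx": 0,"ry": 0,"rz": 0},
    {"tx": 0,"ty": 0,"tz": 0,"rx": 0,"ry": 0,"rz": 0},
    {"tx": 0,"ty": 0,"tz": 0,"rx": 0,"ry": 0,"rz": 0}
  ],
  "claw": 0,
  "squeeze": 60
}}

```text
time: 5.02
position: [0.4392, 0.3245, 0.0211]
tool_rot: [0.605, 0.796, 0.001, 0.0]
ft_force: [0.3, 0.3, -0.1]
grip_width: 0.0612
```

>>> {"op": "send_rows", "data": {
  "deltas": [
    {"tx": 0,"ty": 0,"tz": 0,"rx": 0,"ry": 0,"rz": 0},
    {"tx": 0,"ty": 0,"tz": 0,"rx": 0,"ry": 0,"rz": 0},
    {"tx": 0,"ty": 0,"tz": 0,"rx": 0,"ry": 0,"rz": 0}
  ]
}}

```text
time: 5.27
position: [0.4387, 0.3244, 0.0203]
tool_rot: [0.605, 0.796, 0.0, 0.0]
ft_force: [-0.6, 0.7, -0.8]
grip_width: 0.0417
```

```bash
python3 h.py .4381 .3284 .017 15.75
```

```text
t 5.27 pos [0.4387 0.3244 0.0203] yawy 15.48 f [-0.6  0.7 -0.8] m [-0.07 -0.11  0.05] w 0.0417
delta t [0.41 0.05 0.33] r [ 0.     0.    -0.005] rows 0.1259971166858554 0.03770670249603101
```

>>> {"op": "send_rows", "data": {
  "deltas": [
    {"tx": 0.4,"ty": 0,"tz": 0.3,"rx": 0,"ry": 0,"rz": -0.005},
    {"tx": 0.4,"ty": 0,"tz": 0.3,"rx": 0,"ry": 0,"rz": -0.005},
    {"tx": 0.4,"ty": 0,"tz": 0.3,"rx": 0,"ry": 0,"rz": -0.005},
    {"tx": 0.4,"ty": 0,"tz": 0.3,"rx": 0,"ry": 0,"rz": -0.005},
    {"tx": 0.4,"ty": 0,"tz": 0.3,"rx": 0,"ry": 0,"rz": -0.005}
  ]
}}

```text
time: 5.68
position: [0.4374, 0.3281, 0.0171]
tool_rot: [0.604, 0.797, -0.0, -0.0]
ft_force: [0.5, 0.6, -0.3]
grip_width: 0.012
```

>>> {"op": "send_rows", "data": {
  "deltas": [
    {"tx": 0,"ty": 0,"tz": 0,"rx": 0,"ry": 0,"rz": 0},
    {"tx": 0,"ty": 0,"tz": 0,"rx": 0,"ry": 0,"rz": 0},
    {"tx": 0,"ty": 0,"tz": 0,"rx": 0,"ry": 0,"rz": 0},
    {"tx": 0,"ty": 0,"tz": 0,"rx": 0,"ry": 0,"rz": 0},
    {"tx": 0,"ty": 0,"tz": 0,"rx": 0,"ry": 0,"rz": 0}
  ]
}}

```text
time: 6.1
position: [0.4376, 0.3281, 0.0172]
tool_rot: [0.604, 0.797, -0.0, -0.0]
ft_force: [-0.9, 0.1, -1.1]
grip_width: 0.0116
```

```bash
python3 h.py .4381 .3284 .017 15.75;
```

```text
t 6.1 pos [0.4376 0.3281 0.0172] yawy 15.75 f [-0.9  0.1 -1.1] m [ 0.14  0.   -0.05] w 0.0116
delta t [0.01 0.06 0.02] r [-0. -0. -0.] rows 0.014585222106684299 0.0025176033977747578
```

>>> {"op": "send_rows", "data": {
  "deltas": [
    {"tx": 0,"ty": 0,"tz": -1,"rx": 0,"ry": 0,"rz": 0},
    {"tx": 0,"ty": 0,"tz": -2.5,"rx": 0,"ry": 0,"rz": 0},
    {"tx": 0,"ty": 0,"tz": -4,"rx": 0,"ry": 0,"rz": 0},
    {"tx": 0,"ty": 0,"tz": -5,"rx": 0,"ry": 0,"rz": 0},
    {"tx": 0,"ty": 0,"tz": -5,"rx": 0,"ry": 0,"rz": 0}
  ]
}}

```text
time: 6.52
position: [0.4393, 0.3289, 0.0696]
tool_rot: [0.603, 0.797, 0.002, 0.001]
ft_force: [0.4, -0.2, -1.7]
grip_width: 0.0116
```

```bash
python3 - <<'E'
from h import *
a=np.radians(-83.6);ex=np.array([np.cos(a),np.sin(a)])
P=np.array([.554,-.1435]); q=P+ex*(-.09-.12); print('entry TCP at cassette x=-90:',q)
c=snap('side','side2'); im=cv2.imread('pics/side2.png')
cv2.imwrite('pics/side2z.png',cv2.resize(im[130:250,210:330],None,fx=5,fy=5,interpolation=cv2.INTER_NEAREST))
to(q[0],q[1],.067,6.4)
E
```

```text
entry TCP at cassette x=-90: [0.53059152 0.06519126]
t 6.57 pos [0.4387 0.3286 0.0686] yawy 15.76 f [-0.5 -0.3 -2.8] m [ 0.15 -0.03  0.01] w 0.0117
delta t [-27.85   1.69   0.15] r [ 0.003 -0.001  0.163] rows 6.690031013705672 1.3069748261298826
```

View pics/side2z.png

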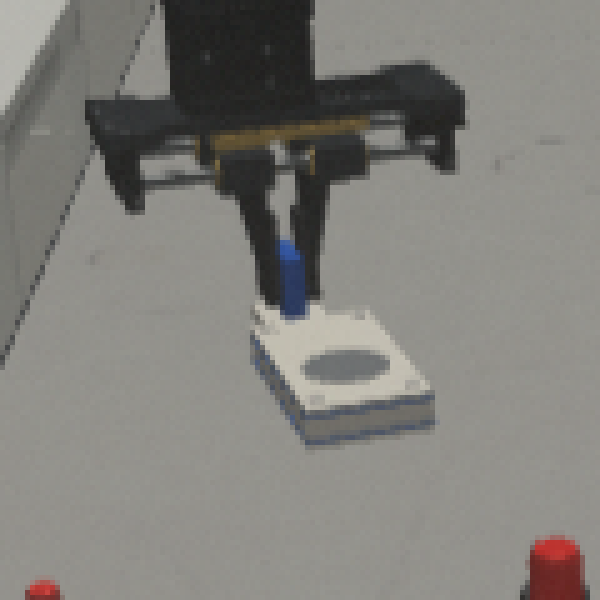

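>>> {"op": "send_rows", "data": {
  "deltas": [
    {"tx": -27.8,"ty": 1.7,"tz": 0,"rx": 0,"ry": 0,"rz": 0.163},
    {"tx": -27.8,"ty": 1.7,"tz": 0,"rx": 0,"ry": 0,"rz": 0.163},
    {"tx": -27.8,"ty": 1.7,"tz": 0,"rx": 0,"ry": 0,"rz": 0.163},
    {"tx": -27.8,"ty": 1.7,"tz": 0,"rx": 0,"ry": 0,"rz": 0.163},
    {"tx": -27.8,"ty": 1.7,"tz": 0,"rx": 0,"ry": 0,"rz": 0.163}
  ]
}}

```text
time: 6.98
position: [0.5061, 0.1298, 0.0665]
tool_rot: [0.666, 0.746, -0.001, -0.001]
ft_force: [1.4, 1.0, -1.7]
grip_width: 0.0114
```

```bash
python3 h.py .5306 .0652 .067 6.4
```

```text
t 6.98 pos [0.5061 0.1298 0.0665] yawy 6.45 f [ 1.4  1.  -1.7] m [ 0.24 -0.11  0.01] w 0.0114
delta t [-6.69  1.71 -0.05] r [-0.002 -0.     0.001] rows 1.6568434212344787 0.01499964437256838
```

>>> {"op": "send_rows", "data": {
  "deltas": [
    {"tx": -3,"ty": 0.8,"tz": 0,"rx": 0,"ry": 0,"rz": 0},
    {"tx": -6.7,"ty": 1.7,"tz": 0,"rx": 0,"ry": 0,"rz": 0},
    {"tx": -6.7,"ty": 1.7,"tz": 0,"rx": 0,"ry": 0,"rz": 0},
    {"tx": -6.7,"ty": 1.7,"tz": 0,"rx": 0,"ry": 0,"rz": 0},
    {"tx": -6.7,"ty": 1.7,"tz": 0,"rx": 0,"ry": 0,"rz": 0}
  ]
}}

```text
time: 7.4
position: [0.5297, 0.0667, 0.0665]
tool_rot: [0.667, 0.745, -0.001, -0.001]
ft_force: [-0.1, 0.0, -2.0]
grip_width: 0.0116
```

```bash
python3 - <<'E'
from h import *
to(.5306,.0652,.040,6.4)
for n,(v0,v1,u0,u1) in dict(top=(150,270,290,450),side=(190,340,240,400)).items():
    c=snap(n,n+'3'); im=cv2.imread(f'pics/{n}3.png')
    cv2.imwrite(f'pics/{n}3z.png',cv2.resize(im[v0:v1,u0:u1],None,fx=4 if n=='side' else 5,fy=4 if n=='side' else 5,interpolation=cv2.INTER_NEAREST))
    print([(round(r['p'],2),np.round(r['xy'],1).tolist()) for r in robot.tip_of('cassette',n)])
    np.savez(n+'3.npz',**c)
E
```

```text
t 7.4 pos [0.5297 0.0667 0.0665] yawy 6.35 f [-0.1  0.  -2. ] m [ 0.21 -0.02  0.02] w 0.0116
delta t [-0.17  0.08  2.65] r [-0.003 -0.001 -0.001] rows 0.6369490502665154 0.02343386194177973
[]
[(0.92, [311.4, 264.6]), (0.33, [322.6, 311.7])]
```

View pics/top3z.png

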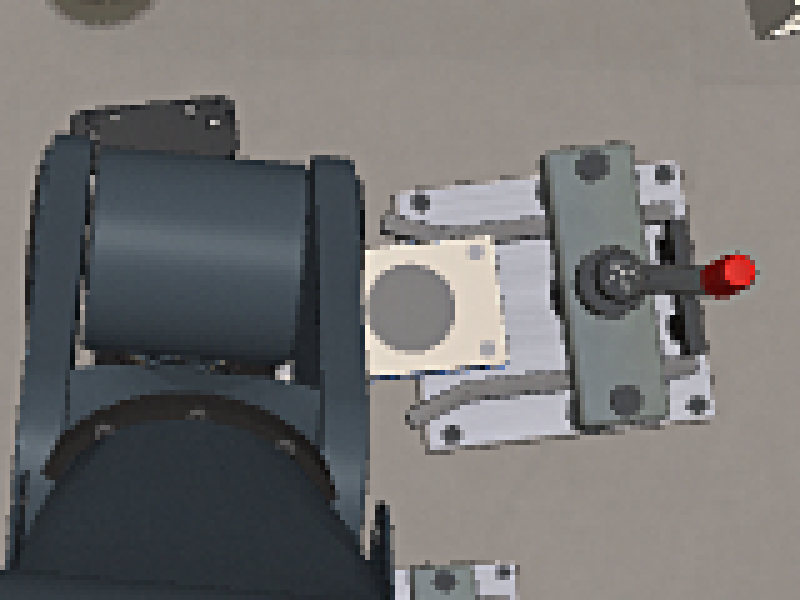

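View pics/side3z.png

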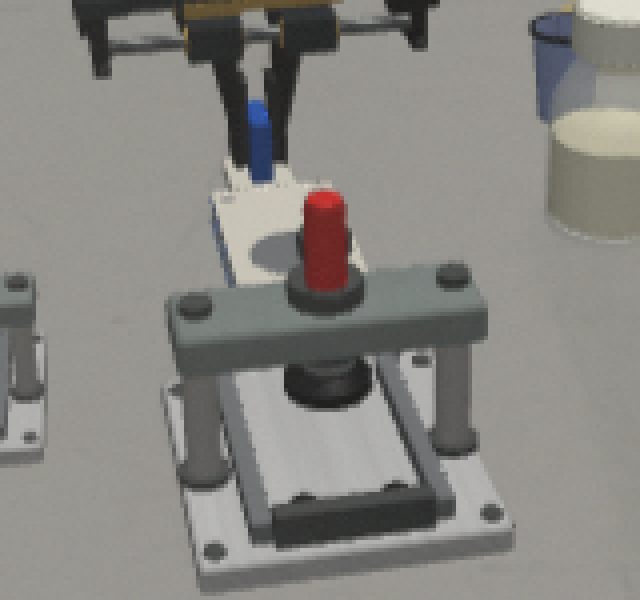

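```bash
python3 - <<'E'
from h import *
T=dict(np.load('top3.npz'))
px=lambda x,y:(290+x/5-.5,150+y/5-.5)
P=np.array([.554,-.1435]);a=np.radians(-83.6);R=np.array([[np.cos(a),np.sin(a)],[-np.sin(a),np.cos(a)]])
def cl(x,y,z):return np.round((R@(world(T,*px(x,y),z)[:2]-P))*1000,1)
for z in(.068,.073):print('nose corners',cl(494,235,z),cl(507,363,z),'mark',cl(411,308,z))
print('rail',cl(525,242,.026),cl(548,377,.026), cl(470,240,.026),cl(480,383,.026))
print('plate',cl(396,189,.014),cl(430,450,.014),cl(714,416,.014),cl(681,161,.014))
print('bridge r',cl(633,142,.098),cl(665,418,.098),'bolts',cl(592,165,.1),cl(626,401,.1))
E
```

```text
nose corners [-46.4  33.3] [-48.1 -30.2] mark [-91.7   1.7]
nose corners [-47.3  32.7] [-49.  -30.6] mark [-92.4   1.3]
rail [-23.7  32.8] [-21.  -36.9] [-51.5  36.9] [-55.7 -36.2]
plate [-84.1  68.7] [-83.4 -66.6] [ 63.2 -65.2] [64.4 67.4]
bridge r [21.  67.6] [ 18.3 -66.4] bolts [-0.7 58.3] [  0.4 -56.5]
```

>>> {"op": "send_rows", "data": {
  "deltas": [
    {"tx": 0,"ty": 0,"tz": 1.5,"rx": 0,"ry": 0,"rz": 0},
    {"tx": 0,"ty": 0,"tz": 2.5,"rx": 0,"ry": 0,"rz": 0},
    {"tx": 0,"ty": 0,"tz": 3.2,"rx": 0,"ry": 0,"rz": 0},
    {"tx": 0,"ty": 0,"tz": 3.2,"rx": 0,"ry": 0,"rz": 0},
    {"tx": 0,"ty": 0,"tz": 3.2,"rx": 0,"ry": 0,"rz": 0}
  ]
}}

```text
time: 8.02
position: [0.5302, 0.0672, 0.0347]
tool_rot: [0.666, 0.746, -0.001, -0.001]
ft_force: [-0.2, 0.4, -2.7]
grip_width: 0.0117
```

```bash
python3 h.py .5306 .0652 .031 6.4
```

```text
t 8.02 pos [0.5302 0.0672 0.0347] yawy 6.45 f [-0.2  0.4 -2.7] m [ 0.16 -0.06  0.04] w 0.0117
delta t [-0.2   0.02  0.37] r [-0.002 -0.     0.001] rows 0.10080103748842949 0.015451118833103687
```

>>> {"op": "send_rows", "data": {
  "deltas": [
    {"tx": 0,"ty": 0,"tz": 0.15,"rx": 0,"ry": 0,"rz": 0},
    {"tx": 0,"ty": 0,"tz": 0.3,"rx": 0,"ry": 0,"rz": 0},
    {"tx": 0,"ty": 0,"tz": 0.3,"rx": 0,"ry": 0,"rz": 0}
  ]
}}

```text
time: 8.27
position: [0.5306, 0.0667, 0.0322]
tool_rot: [0.667, 0.745, -0.0, -0.0]
ft_force: [-0.4, 0.3, -2.5]
grip_width: 0.0114
```

```bash
python3 h.py .5306 .0652 .031 6.4
```

```text
t 8.27 pos [0.5306 0.0667 0.0322] yawy 6.4 f [-0.4  0.3 -2.5] m [ 0.22  0.02 -0.07] w 0.0114
delta t [-0.15 -0.02  0.12] r [-0. -0. -0.] rows 0.04625045473926623 0.0031457183551562478
```

>>> {"op": "send_rows", "data": {
  "deltas": [
    {"tx": -1,"ty": 0,"tz": 0,"rx": 0,"ry": 0,"rz": 0},
    {"tx": -2,"ty": 0,"tz": 0,"rx": 0,"ry": 0,"rz": 0},
    {"tx": -3,"ty": 0,"tz": 0,"rx": 0,"ry": 0,"rz": 0},
    {"tx": -4,"ty": 0,"tz": 0,"rx": 0,"ry": 0,"rz": 0},
    {"tx": -4,"ty": 0,"tz": 0,"rx": 0,"ry": 0,"rz": 0}
  ]
}}

```text
time: 8.68
position: [0.5358, 0.0244, 0.0323]
tool_rot: [0.667, 0.745, -0.0, 0.0]
ft_force: [-0.6, -0.8, -2.0]
grip_width: 0.0116
```

```bash
python3 - <<'E'
from h import *
to(.5406,-.0243,.031,6.4)
for n,(v0,v1,u0,u1) in dict(top=(150,270,290,450),side=(190,340,240,400)).items():
    c=snap(n,n+'4'); im=cv2.imread(f'pics/{n}4.png')
    cv2.imwrite(f'pics/{n}4z.png',cv2.resize(im[v0:v1,u0:u1],None,fx=4 if n=='side' else 5,fy=4 if n=='side' else 5,interpolation=cv2.INTER_NEAREST))
E
```

```text
t 8.68 pos [0.5358 0.0244 0.0323] yawy 6.26 f [-0.6 -0.8 -2. ] m [ 0.12  0.13 -0.17] w 0.0116
delta t [-4.9  -0.05  0.13] r [ 0.     0.001 -0.002] rows 1.1746285001372252 0.02035595668214889
```

View pics/top4z.png

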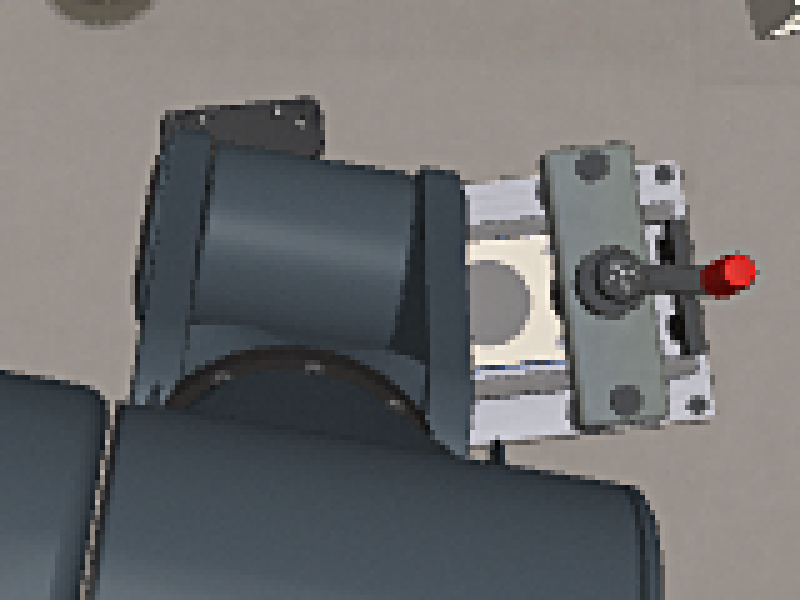

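View pics/side4z.png

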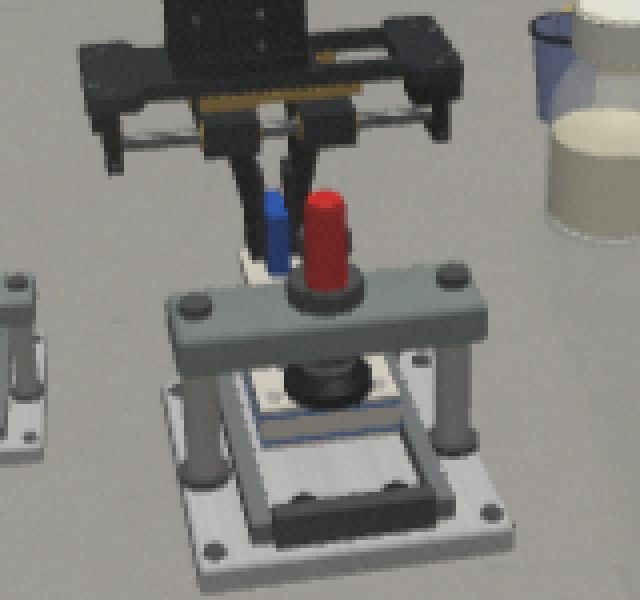

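>>> {"op": "send_rows", "data": {
  "deltas": [
    {"tx": -0.8,"ty": -0.1,"tz": 0,"rx": 0,"ry": 0,"rz": 0},
    {"tx": -1.7,"ty": -0.1,"tz": 0,"rx": 0,"ry": 0,"rz": 0},
    {"tx": -2.6,"ty": -0.1,"tz": 0,"rx": 0,"ry": 0,"rz": 0},
    {"tx": -3.5,"ty": -0.1,"tz": 0,"rx": 0,"ry": 0,"rz": 0},
    {"tx": -4,"ty": -0.1,"tz": 0,"rx": 0,"ry": 0,"rz": 0}
  ]
}}

```text
time: 9.2
position: [0.5394, -0.0143, 0.0323]
tool_rot: [0.667, 0.745, 0.0, 0.0]
ft_force: [0.2, 0.1, -2.6]
grip_width: 0.0115
```

```bash
python3 h.py .5406 -.0243 .031 6.4
```

```text
t 9.2 pos [ 0.5394 -0.0143  0.0323] yawy 6.38 f [ 0.2  0.1 -2.6] m [ 0.21 -0.04  0.07] w 0.0115
delta t [-1.01  0.01  0.13] r [ 0.001  0.    -0.   ] rows 0.24370950481330264 0.008379574479942609
```

Free of the rails. Now slow approach to the buffers.

>>> {"op": "send_rows", "data": {
  "deltas": [
    {"tx": -0.2,"ty": 0,"tz": 0,"rx": 0,"ry": 0,"rz": 0},
    {"tx": -0.35,"ty": 0,"tz": 0.05,"rx": 0,"ry": 0,"rz": 0},
    {"tx": -0.5,"ty": 0,"tz": 0.1,"rx": 0,"ry": 0,"rz": 0},
    {"tx": -0.6,"ty": 0,"tz": 0.1,"rx": 0,"ry": 0,"rz": 0},
    {"tx": -0.6,"ty": 0,"tz": 0.1,"rx": 0,"ry": 0,"rz": 0}
  ]
}}

```text
time: 9.62
position: [0.5394, -0.0187, 0.0312]
tool_rot: [0.666, 0.746, -0.0, -0.0]
ft_force: [-0.4, 0.5, -3.3]
grip_width: 0.0117
```

>>> {"op": "send_rows", "data": {
  "deltas": [
    {"tx": -0.08,"ty": 0,"tz": 0,"rx": 0,"ry": 0,"rz": 0},
    {"tx": -0.15,"ty": 0,"tz": 0,"rx": 0,"ry": 0,"rz": 0},
    {"tx": -0.15,"ty": 0,"tz": 0,"rx": 0,"ry": 0,"rz": 0}
  ]
}}

```text
time: 9.87
position: [0.5396, -0.0202, 0.0312]
tool_rot: [0.666, 0.746, 0.0, 0.0]
ft_force: [-0.1, 0.3, -1.8]
grip_width: 0.0116
```

```bash
python3 h.py .5406 -.0243 .031 6.4
```

```text
t 9.87 pos [ 0.5396 -0.0202  0.0312] yawy 6.43 f [-0.1  0.3 -1.8] m [ 0.17 -0.04  0.04] w 0.0116
delta t [-0.42  0.05  0.02] r [0.    0.    0.001] rows 0.10151022899559553 0.004433264188851555
```

>>> {"op": "send_rows", "data": {
  "deltas": [
    {"tx": -0.08,"ty": 0,"tz": 0.03,"rx": 0,"ry": 0,"rz": 0},
    {"tx": -0.15,"ty": 0,"tz": 0.06,"rx": 0,"ry": 0,"rz": 0},
    {"tx": -0.15,"ty": 0,"tz": 0.06,"rx": 0,"ry": 0,"rz": 0}
  ]
}}

```text
time: 10.12
position: [0.5398, -0.0219, 0.0306]
tool_rot: [0.666, 0.746, 0.0, 0.0]
ft_force: [0.4, -0.2, -2.1]
grip_width: 0.0111
```

>>> {"op": "send_rows", "data": {
  "deltas": [
    {"tx": -0.06,"ty": 0,"tz": 0,"rx": 0,"ry": 0,"rz": 0},
    {"tx": -0.12,"ty": 0,"tz": 0,"rx": 0,"ry": 0,"rz": 0},
    {"tx": -0.12,"ty": 0,"tz": 0,"rx": 0,"ry": 0,"rz": 0}
  ]
}}

```text
time: 10.37
position: [0.54, -0.0231, 0.0306]
tool_rot: [0.666, 0.746, 0.0, 0.0]
ft_force: [0.2, 0.2, -2.0]
grip_width: 0.0115
```

```bash
python3 h.py .5406 -.0243 .031 6.4
```

```text
t 10.37 pos [ 0.54   -0.0231  0.0306] yawy 6.41 f [ 0.2  0.2 -2. ] m [ 0.19 -0.07  0.01] w 0.0115
delta t [-0.13  0.05 -0.04] r [0. 0. 0.] rows 0.034291979565459686 0.0019115796471064464
```

>>> {"op": "send_rows", "data": {
  "deltas": [
    {"tx": -0.04,"ty": 0,"tz": 0,"rx": 0,"ry": 0,"rz": 0},
    {"tx": -0.08,"ty": 0,"tz": 0,"rx": 0,"ry": 0,"rz": 0},
    {"tx": -0.08,"ty": 0,"tz": 0,"rx": 0,"ry": 0,"rz": 0}
  ]
}}

```text
time: 10.62
position: [0.54, -0.0238, 0.0306]
tool_rot: [0.666, 0.746, 0.0, -0.0]
ft_force: [0.7, 1.0, -2.2]
grip_width: 0.0117
```

>>> {"op": "send_rows", "data": {
  "deltas": [
    {"tx": -0.04,"ty": 0,"tz": 0,"rx": 0,"ry": 0,"rz": 0},
    {"tx": -0.08,"ty": 0,"tz": 0,"rx": 0,"ry": 0,"rz": 0},
    {"tx": -0.08,"ty": 0,"tz": 0,"rx": 0,"ry": 0,"rz": 0}
  ]
}}

```text
time: 10.87
position: [0.5397, -0.024, 0.0306]
tool_rot: [0.666, 0.746, 0.0, -0.001]
ft_force: [-0.2, 3.2, -1.3]
grip_width: 0.0118
```

```bash
python3 - <<'E'
from h import *
to(.5406,-.0243,.031,6.4)
n='side';c=snap(n,n+'5'); im=cv2.imread(f'pics/{n}5.png')
cv2.imwrite(f'pics/{n}5z.png',cv2.resize(im[250:335,270:370],None,fx=7,fy=7,interpolation=cv2.INTER_NEAREST))
E
```

```text
t 10.87 pos [ 0.5397 -0.024   0.0306] yawy 6.42 f [-0.2  3.2 -1.3] m [ 0.66 -0.1   0.1 ] w 0.0118
delta t [-0.04  0.09 -0.04] r [-0.001 -0.001  0.   ] rows 0.025718914600030028 0.009373137180034822
```

View pics/side5z.png

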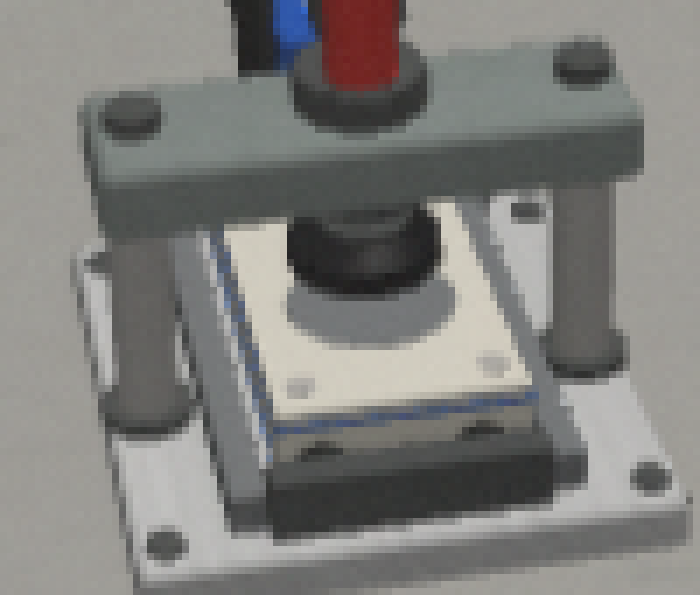

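>>> {"op": "send_rows", "data": {
  "deltas": [
    {"tx": -0.04,"ty": 0,"tz": 0.03,"rx": 0,"ry": 0,"rz": 0},
    {"tx": -0.08,"ty": -0.05,"tz": 0.05,"rx": 0,"ry": 0,"rz": 0},
    {"tx": -0.08,"ty": -0.05,"tz": 0.05,"rx": 0,"ry": 0,"rz": 0}
  ]
}}

```text
time: 11.17
position: [0.5391, -0.0241, 0.0302]
tool_rot: [0.666, 0.746, 0.0, -0.001]
ft_force: [-1.3, 7.2, -0.5]
grip_width: 0.0115
```

```bash
python3 h.py .5406 -.0243 .031 6.4
```

```text
t 11.17 pos [ 0.5391 -0.0241  0.0302] yawy 6.43 f [-1.3  7.2 -0.5] m [ 1.13 -0.16  0.18] w 0.0115
delta t [-0.03  0.15 -0.08] r [-0.001 -0.002  0.   ] rows 0.04107580526780081 0.0149514080458309
```

>>> {"op": "send_rows", "data": {
  "deltas": [
    {"tx": 0,"ty": 0,"tz": 0,"rx": 0,"ry": 0,"rz": 0},
    {"tx": 0,"ty": 0,"tz": 0,"rx": 0,"ry": 0,"rz": 0},
    {"tx": 0,"ty": 0,"tz": 0,"rx": 0,"ry": 0,"rz": 0},
    {"tx": 0,"ty": 0,"tz": 0,"rx": 0,"ry": 0,"rz": 0},
    {"tx": 0,"ty": 0,"tz": 0,"rx": 0,"ry": 0,"rz": 0}
  ],
  "claw": 4.5
}}

```text
time: 11.58
position: [0.5401, -0.0259, 0.0303]
tool_rot: [0.667, 0.745, 0.0, 0.0]
ft_force: [0.4, 0.2, 0.0]
grip_width: 0.037
```

>>> {"op": "send_rows", "data": {
  "deltas": [
    {"tx": 0,"ty": 0,"tz": -2,"rx": 0,"ry": 0,"rz": 0},
    {"tx": 0,"ty": 0,"tz": -5,"rx": 0,"ry": 0,"rz": 0},
    {"tx": 3,"ty": 0,"tz": -9,"rx": 0,"ry": 0,"rz": 0},
    {"tx": 6,"ty": 0,"tz": -13,"rx": 0,"ry": 0,"rz": 0},
    {"tx": 9,"ty": 0,"tz": -17,"rx": 0,"ry": 0,"rz": 0}
  ]
}}

```text
time: 12.0
position: [0.5309, 0.0493, 0.1815]
tool_rot: [0.667, 0.745, -0.0, -0.0]
ft_force: [0.9, -0.3, -0.3]
grip_width: 0.0453
```

>>> {"op": "send_rows", "data": {
  "deltas": [
    {"tx": 8,"ty": 0,"tz": -5,"rx": 0,"ry": 0,"rz": 0},
    {"tx": 16,"ty": 0,"tz": -5,"rx": 0,"ry": 0,"rz": 0},
    {"tx": 16,"ty": 0,"tz": -5,"rx": 0,"ry": 0,"rz": 0},
    {"tx": 16,"ty": 0,"tz": -5,"rx": 0,"ry": 0,"rz": 0},
    {"tx": 16,"ty": 0,"tz": -5,"rx": 0,"ry": 0,"rz": 0}
  ]
}}

```text
time: 12.42
position: [0.5131, 0.2143, 0.2324]
tool_rot: [0.664, 0.747, 0.003, 0.0]
ft_force: [0.6, -0.3, -0.2]
grip_width: 0.0451
```

```bash
python3 - <<'E'
from h import *
to(.5406,-.0243,.25,6.4)
for n,(v0,v1,u0,u1) in dict(top=(160,260,345,445),side=(230,335,270,375)).items():
    c=snap(n,n+'6'); im=cv2.imread(f'pics/{n}6.png')
    cv2.imwrite(f'pics/{n}6z.png',cv2.resize(im[v0:v1,u0:u1],None,fx=5.7,fy=5.7,interpolation=cv2.INTER_NEAREST)); np.savez(n+'6.npz',**c)
    for l in('grip','fin','home','cassette'): print(n,l,[(round(r['p'],2),np.round(r['xy'],1).tolist()) for r in robot.tip_of(l,n)])
    o=robot.outline_of('grip',n); print([(round(r['p'],2),np.round(r['xy'],1).tolist()) for r in o])
E
```

```text
t 12.42 pos [0.5131 0.2143 0.2324] yawy 6.74 f [ 0.6 -0.3 -0.2] m [ 0.01 -0.14  0.05] w 0.0451
delta t [-24.01  -0.06  -1.84] r [ 0.005 -0.004  0.006] rows 5.7752704007258995 0.06670738614755982
top grip [(0.67, [395.8, 280.3]), (0.66, [432.7, 205.4])]
top fin [(0.88, [358.0, 208.8])]
top home [(0.86, [405.8, 213.0]), (0.74, [373.6, 284.9]), (0.5, [404.0, 208.6]), (0.31, [373.5, 127.9])]
top cassette [(0.97, [405.8, 211.9])]
[(0.66, [422.1, 205.4])]
side grip [(0.76, [322.7, 250.2]), (0.5, [220.2, 254.2])]
side fin [(0.83, [311.3, 259.5])]
side home [(0.82, [322.9, 306.5]), (0.8, [222.5, 291.5])]
side cassette [(0.95, [323.9, 307.0])]
[(0.56, [320.8, 252.2])]
```

View pics/top6z.png

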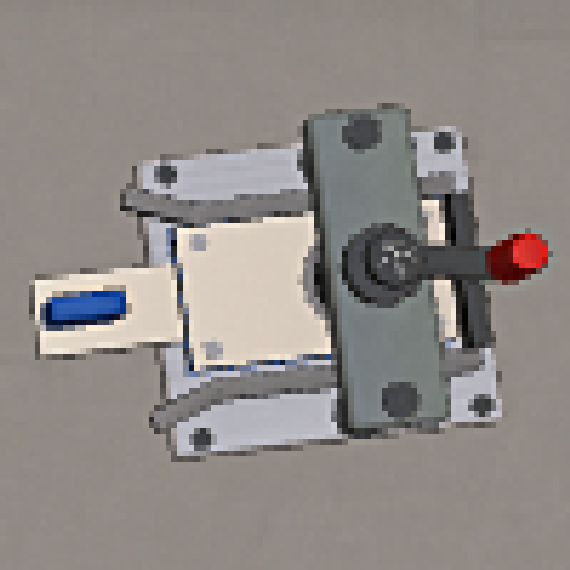

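View pics/side6z.png

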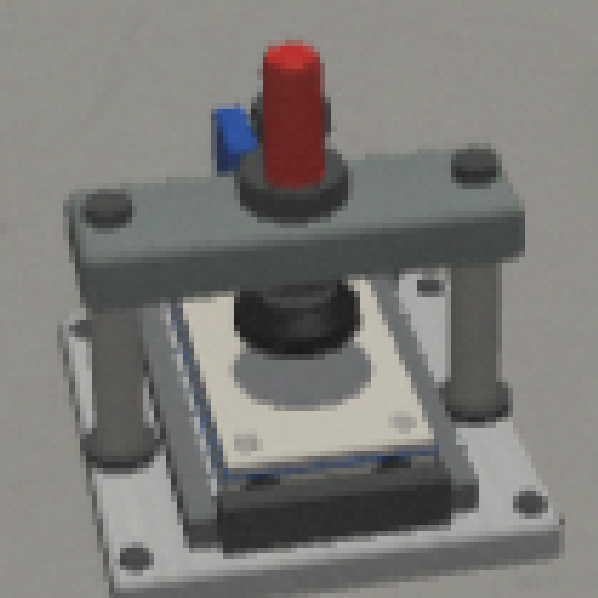

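```bash
python3 - <<'E'
from h import *
T=dict(np.load('top6.npz'));S=dict(np.load('side6.npz'))
tp=lambda x,y:(345+x/5.7-.5,160+y/5.7-.5); sp=lambda x,y:(270+x/5.7-.5,230+y/5.7-.5)
hub=world(T,*tp(399,260),.131)[:2]
bolts=(world(T,*tp(361,132),.1)[:2]+world(T,*tp(400,400),.1)[:2])/2
han=world(T,*tp(538,250),.169)[:2]
print('hub',hub,'bolts mid',bolts,'handle',han)
hs=world(S,*sp(292,55),.169)[:2]; print('handle side',hs)
bs=(world(S,*sp(107,196),.1)[:2]+world(S,*sp(475,153),.1)[:2])/2; print('bolts side',bs)
for c in (hub,bolts):
    d=han-c; print('r',np.linalg.norm(d),'theta',np.radians(-83.6)-np.arctan2(d[1],d[0]))
d=hs-bs; print('side r',np.linalg.norm(d),np.radians(-83.6)-np.arctan2(d[1],d[0]))
# red pixels cloud
for n,c in(('top',T),('side',S)):
    im=c['color'].astype(int); m=(im[...,0]>110)&(im[...,1]<60)&(im[...,2]<60)
    m[:, :300 if n=='side' else 415]=0
    if n=='side': m[:,345:]=0; m[:200]=0
    else: m[260:]=0;m[:,450:]=0
    v,u=np.nonzero(m); W=np.array([world(c,a,b) for a,b in zip(u,v)]); print(n,len(W),W.min(0),W.max(0),np.median(W,0))
# pad height
P=np.array([.5535,-.1437]); cam=-S['R'].T@S['t']; d=cam[:2]-P; d/=np.linalg.norm(d); q=P+d*.020
for h in(.036,.044,.048,.052,.056): print(h,proj(S,[*q,h]))
print('rim px',sp(297,354),'mark front px pred',proj(S,[*(P+d*.02),.036]),'bridge front lower edge mid pred z.078',proj(S,[P[0]+.022*np.cos(np.radians(-83.6)),P[1]-.022*.994,.078]),'obs',sp(303,282))
E
```

```text
hub [ 0.55335495 -0.14439432] bolts mid [ 0.55473329 -0.14317105] handle [ 0.55311731 -0.19164685]
handle side [ 0.54941475 -0.19266956]
bolts side [ 0.55217537 -0.13629264]
r 0.04725312949263079 theta 0.11672999356240021
r 0.048502723988698405 theta 0.1450244253744637
side r 0.05644446457135723 0.1606291720592159
top 29 [ 0.54640881 -0.19407066  0.16629964] [ 0.55867871 -0.18305701  0.17475958] [ 0.55196435 -0.18797049  0.16924137]
side 44 [ 0.54205937 -0.19871194  0.13233739] [ 0.55689704 -0.18500044  0.16906609] [ 0.54950518 -0.1936778   0.16702015]
0.036 [322.96082082 299.88739554]
0.044 [322.86306146 296.00147493]
0.048 [322.81390056 294.04733596]
0.052 [322.76455074 292.08568729]
0.056 [322.7150109  290.11648552]
rim px (321.60526315789474, 291.60526315789474) mark front px pred [322.96082082 299.88739554] bridge front lower edge mid pred z.078 [324.65622033 279.61448932] obs (322.6578947368421, 278.9736842105263)
```

>>> {"op": "send_rows", "data": {
  "deltas": [
    {"tx": -40.6,"ty": -0.9,"tz": 0.4,"rx": 0,"ry": 0,"rz": 0.006},
    {"tx": -40.6,"ty": -0.9,"tz": 0.4,"rx": 0,"ry": 0,"rz": 0.006},
    {"tx": -40.6,"ty": -0.9,"tz": 0.4,"rx": 0,"ry": 0,"rz": 0.006},
    {"tx": -40.6,"ty": -0.9,"tz": 0.4,"rx": 0,"ry": 0,"rz": 0.006},
    {"tx": -40.6,"ty": -0.9,"tz": 0.4,"rx": 0,"ry": 0,"rz": 0.006}
  ]
}}

```text
time: 13.43
position: [0.532, -0.0013, 0.2281]
tool_rot: [0.669, 0.744, 0.0, 0.0]
ft_force: [0.8, 0.7, -0.9]
grip_width: 0.045
```

```bash
python3 h.py .552 -.19 .22 6.4
```

```text
t 13.43 pos [ 0.532  -0.0013  0.2281] yawy 6.09 f [ 0.8  0.7 -0.9] m [ 0.04 -0.11  0.02] w 0.045
delta t [-1.898e+01 -1.000e-02  8.200e-01] r [ 0.     0.    -0.005] rows 4.554972257461091 0.043793040884926325
```

>>> {"op": "send_rows", "data": {
  "deltas": [
    {"tx": -19,"ty": 0,"tz": 0.8,"rx": 0,"ry": 0,"rz": -0.005},
    {"tx": -19,"ty": 0,"tz": 0.8,"rx": 0,"ry": 0,"rz": -0.005},
    {"tx": -19,"ty": 0,"tz": 0.8,"rx": 0,"ry": 0,"rz": -0.005},
    {"tx": -19,"ty": 0,"tz": 0.8,"rx": 0,"ry": 0,"rz": -0.005},
    {"tx": -19,"ty": 0,"tz": 0.8,"rx": 0,"ry": 0,"rz": -0.005}
  ]
}}

```text
time: 13.85
position: [0.5526, -0.1935, 0.22]
tool_rot: [0.668, 0.744, -0.0, 0.001]
ft_force: [-0.1, 0.4, 1.0]
grip_width: 0.0448
```

>>> {"op": "send_rows", "data": {
  "deltas": [
    {"tx": 0,"ty": 0,"tz": 0,"rx": 0,"ry": 0,"rz": 0},
    {"tx": 0,"ty": 0,"tz": 0,"rx": 0,"ry": 0,"rz": 0}
  ]
}}

```text
time: 14.02
position: [0.5519, -0.1899, 0.2197]
tool_rot: [0.668, 0.744, 0.0, -0.0]
ft_force: [-0.4, 0.9, -0.4]
grip_width: 0.0448
```

```bash
python3 - <<'E'
from h import *
to(.552,-.19,.137,6.4)
n='side'
c=snap(n,n+'7'); im=cv2.imread(f'pics/{n}7.png')
cv2.imwrite(f'pics/{n}7z.png',cv2.resize(im[150:330,240:400],None,fx=3.3,fy=3.3,interpolation=cv2.INTER_NEAREST))
E
```

```text
t 14.02 pos [ 0.5519 -0.1899  0.2197] yawy 6.16 f [-0.4  0.9 -0.4] m [-0.04 -0.03 -0.02] w 0.0448
delta t [-0.02  0.01  8.27] r [-0.    -0.001 -0.004] rows 1.9828451600997132 0.03352361765649898
```

View pics/side7z.png

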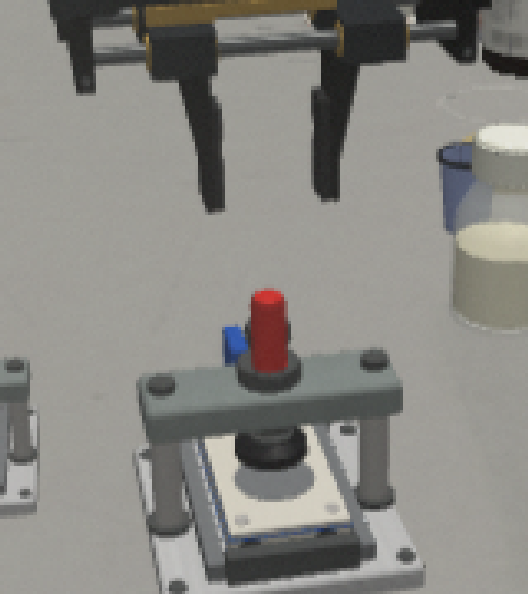

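>>> {"op": "send_rows", "data": {
  "deltas": [
    {"tx": 0,"ty": 0,"tz": 3,"rx": 0,"ry": 0,"rz": -0.004},
    {"tx": 0,"ty": 0,"tz": 6,"rx": 0,"ry": 0,"rz": -0.004},
    {"tx": 0,"ty": 0,"tz": 8.2,"rx": 0,"ry": 0,"rz": -0.004},
    {"tx": 0,"ty": 0,"tz": 8.2,"rx": 0,"ry": 0,"rz": -0.004},
    {"tx": 0,"ty": 0,"tz": 8.2,"rx": 0,"ry": 0,"rz": -0.004}
  ]
}}

```text
time: 14.48
position: [0.5514, -0.1863, 0.1374]
tool_rot: [0.665, 0.747, -0.0, -0.002]
ft_force: [-0.0, 0.3, -0.5]
grip_width: 0.0448
```

>>> {"op": "send_rows", "data": {
  "deltas": [
    {"tx": 0,"ty": 0,"tz": 0,"rx": 0,"ry": 0,"rz": 0},
    {"tx": 0,"ty": 0,"tz": 0,"rx": 0,"ry": 0,"rz": 0},
    {"tx": 0,"ty": 0,"tz": 0,"rx": 0,"ry": 0,"rz": 0},
    {"tx": 0,"ty": 0,"tz": 0,"rx": 0,"ry": 0,"rz": 0},
    {"tx": 0,"ty": 0,"tz": 0,"rx": 0,"ry": 0,"rz": 0}
  ],
  "claw": 0,
  "squeeze": 25
}}

```text
time: 14.9
position: [0.5511, -0.1883, 0.139]
tool_rot: [0.665, 0.747, -0.001, -0.001]
ft_force: [-7.1, -1.3, 5.7]
grip_width: 0.0196
```

>>> {"op": "send_rows", "data": {
  "deltas": [
    {"tx": 0,"ty": 0,"tz": 0,"rx": 0,"ry": 0,"rz": 0},
    {"tx": 0,"ty": 0,"tz": 0,"rx": 0,"ry": 0,"rz": 0},
    {"tx": 0,"ty": 0,"tz": 0,"rx": 0,"ry": 0,"rz": 0}
  ]
}}

```text
time: 15.15
position: [0.5499, -0.1882, 0.1388]
tool_rot: [0.665, 0.747, -0.001, -0.002]
ft_force: [-6.2, -0.2, 6.1]
grip_width: 0.0169
```

```bash
python3 h.py .552 -.19 .137 6.4
```

```text
t 15.15 pos [ 0.5499 -0.1882  0.1388] yawy 6.62 f [-6.2 -0.2  6.1] m [-0.12  0.95 -0.04] w 0.0169
delta t [-0.2   0.18  0.18] r [-0.004 -0.001  0.004] rows 0.07853292694476495 0.04782745455560047
```

>>> {"op": "send_rows", "data": {
  "deltas": [
    {"tx": 0,"ty": -0.1,"tz": -0.3,"rx": 0,"ry": 0,"rz": 0},
    {"tx": 0,"ty": -0.2,"tz": -0.4,"rx": 0,"ry": 0,"rz": 0},
    {"tx": 0,"ty": -0.2,"tz": -0.4,"rx": 0,"ry": 0,"rz": 0}
  ]
}}

```text
time: 15.4
position: [0.5498, -0.188, 0.1394]
tool_rot: [0.666, 0.746, 0.0, -0.001]
ft_force: [4.3, -1.7, -19.6]
grip_width: 0.0166
```

```bash
python3 h.py .552 -.19 .137 6.4
```

```text
t 15.4 pos [ 0.5498 -0.188   0.1394] yawy 6.55 f [  4.3  -1.7 -19.6] m [-0.22 -0.78  0.03] w 0.0166
delta t [-0.22  0.2   0.24] r [-0.001 -0.002  0.003] rows 0.09240744746406804 0.027440175894301616
```

>>> {"op": "send_rows", "data": {
  "deltas": [
    {"tx": 0.2,"ty": -0.69,"tz": 0.3,"rx": 0,"ry": 0,"rz": 0},
    {"tx": 0.5,"ty": -1.34,"tz": 0.3,"rx": 0,"ry": 0,"rz": 0},
    {"tx": 0.91,"ty": -1.94,"tz": 0.3,"rx": 0,"ry": 0,"rz": 0},
    {"tx": 1.41,"ty": -2.46,"tz": 0.3,"rx": 0,"ry": 0,"rz": 0},
    {"tx": 1.98,"ty": -2.89,"tz": 0.3,"rx": 0,"ry": 0,"rz": 0}
  ]
}}

```text
time: 15.82
position: [0.5212, -0.1758, 0.1393]
tool_rot: [0.665, 0.747, -0.001, 0.004]
ft_force: [1.5, -9.7, -12.5]
grip_width: 0.0166
```

```bash
cat > cr.py <<'E'
from h import *
import json,os,sys
# usage: cr.py th0 th1 n  -> table; also logs state
C=np.array([.5535,-.144]);a=np.radians(-83.6)
def report():
    o=robot.get_obs(); p=o['position'][:2]; f=o['ft_force'][:2]
    L=json.load(open('log.json')) if os.path.exists('log.json') else []
    L.append([float(o['time']),*map(float,o['position']),*map(float,o['ft_force'])]); json.dump(L,open('log.json','w'))
    c=C
    A=np.array([l[1:3] for l in L])
    if len(A)>=4:
        M=np.c_[2*A,np.ones(len(A))]; s=np.linalg.lstsq(M,(A**2).sum(1),rcond=None)[0]
        print('circfit c',np.round(s[:2],4),'r',np.sqrt(s[2]+s[0]**2+s[1]**2))
    d=p-c; r=np.linalg.norm(d); th=(a-np.arctan2(d[1],d[0]))%(2*np.pi)
    er=d/r; et=np.array([er[1],-er[0]])  # clockwise tangent
    y=Ro.from_quat(o['tool_rot']).as_matrix()[:,1]
    print('t',round(float(o['time']),2),'pos',np.round(o['position'],4),'r',round(r,4),'theta',round(th,3),'f_rad',round(f@er,1),'f_tan_resist',round(-(f@et),1),'fz',round(o['ft_force'][2],1),'yaw',round(np.degrees(np.arctan2(y[1],y[0])),2),'w',round(float(o['grip_width']),4))
report()
if len(sys.argv)>1:
    t0,t1,n=float(sys.argv[1]),float(sys.argv[2]),int(sys.argv[3])
    for t in np.linspace(t0,t1,n+1)[1:]: print(round(t,2),'tx',round(-4.5*(np.cos(t)-np.cos(t0)),2),'ty',round(-4.5*(np.sin(t)-np.sin(t0)),2))
E
python3 cr.py 1 2 5
```

```text
t 15.82 pos [ 0.5212 -0.1758  0.1393] r 0.0453 theta 0.905 f_rad 5.7 f_tan_resist 8.0 fz -12.5 yaw 6.66 w 0.0166
1.2 tx 0.8 ty -0.41
1.4 tx 1.67 ty -0.65
1.6 tx 2.56 ty -0.71
1.8 tx 3.45 ty -0.6
2.0 tx 4.3 ty -0.31
```

>>> {"op": "send_rows", "data": {
  "deltas": [
    {"tx": 0.78,"ty": -0.45,"tz": 0.1,"rx": 0,"ry": 0,"rz": 0},
    {"tx": 1.62,"ty": -0.73,"tz": 0.15,"rx": 0,"ry": 0,"rz": 0},
    {"tx": 2.51,"ty": -0.79,"tz": 0.15,"rx": 0,"ry": 0,"rz": 0},
    {"tx": 3.4,"ty": -0.68,"tz": 0.15,"rx": 0,"ry": 0,"rz": 0},
    {"tx": 4.25,"ty": -0.39,"tz": 0.15,"rx": 0,"ry": 0,"rz": 0}
  ]
}}

```text
time: 16.23
position: [0.5083, -0.1324, 0.1389]
tool_rot: [0.665, 0.747, -0.003, -0.0]
ft_force: [-6.3, -6.3, 2.1]
grip_width: 0.0165
```

```bash
python3 cr.py 2 3 5
```

```text
t 16.23 pos [ 0.5083 -0.1324  0.1389] r 0.0467 theta 1.933 f_rad 4.5 f_tan_resist 7.6 fz 2.1 yaw 6.68 w 0.0165
2.2 tx 0.78 ty 0.45
2.4 tx 1.45 ty 1.05
2.6 tx 1.98 ty 1.77
2.8 tx 2.37 ty 2.58
3.0 tx 2.58 ty 3.46
```

>>> {"op": "send_rows", "data": {
  "deltas": [
    {"tx": 0.82,"ty": 0.4,"tz": 0,"rx": 0,"ry": 0,"rz": 0},
    {"tx": 1.5,"ty": 0.98,"tz": -0.03,"rx": 0,"ry": 0,"rz": 0},
    {"tx": 2.04,"ty": 1.7,"tz": -0.03,"rx": 0,"ry": 0,"rz": 0},
    {"tx": 2.43,"ty": 2.51,"tz": -0.03,"rx": 0,"ry": 0,"rz": 0},
    {"tx": 2.64,"ty": 3.4,"tz": -0.03,"rx": 0,"ry": 0,"rz": 0}
  ]
}}

```text
time: 16.65
position: [0.5382, -0.1003, 0.1389]
tool_rot: [0.665, 0.747, -0.003, -0.002]
ft_force: [-6.7, -3.1, 3.2]
grip_width: 0.0166
```

```bash
python3 cr.py 3 3.8 5
```

```text
t 16.65 pos [ 0.5382 -0.1003  0.1389] r 0.0463 theta 2.917 f_rad -0.8 f_tan_resist 7.3 fz 3.2 yaw 6.68 w 0.0166
3.16 tx 0.04 ty 0.72
3.32 tx -0.03 ty 1.43
3.48 tx -0.21 ty 2.13
3.64 tx -0.5 ty 2.79
3.8 tx -0.9 ty 3.39
```

>>> {"op": "send_rows", "data": {
  "deltas": [
    {"tx": 0.04,"ty": 0.72,"tz": -0.05,"rx": 0,"ry": 0,"rz": 0},
    {"tx": -0.03,"ty": 1.43,"tz": -0.05,"rx": 0,"ry": 0,"rz": 0},
    {"tx": -0.21,"ty": 2.13,"tz": -0.05,"rx": 0,"ry": 0,"rz": 0},
    {"tx": -0.5,"ty": 2.79,"tz": -0.05,"rx": 0,"ry": 0,"rz": 0},
    {"tx": -0.9,"ty": 3.39,"tz": -0.05,"rx": 0,"ry": 0,"rz": 0}
  ]
}}

```text
time: 17.07
position: [0.5722, -0.1031, 0.1389]
tool_rot: [0.665, 0.747, -0.001, -0.005]
ft_force: [-6.3, 4.9, 1.7]
grip_width: 0.0164
```

```bash
python3 cr.py 3.8 4.3 5
```

```text
circfit c [ 0.5518 -0.143 ] r 0.04486005609516908
t 17.07 pos [ 0.5722 -0.1031  0.1389] r 0.045 theta 3.683 f_rad 1.8 f_tan_resist 7.8 fz 1.7 yaw 6.61 w 0.0164
3.9 tx -0.29 ty 0.34
4.0 tx -0.62 ty 0.65
4.1 tx -0.97 ty 0.93
4.2 tx -1.35 ty 1.17
4.3 tx -1.76 ty 1.37
```

>>> {"op": "send_rows", "data": {
  "deltas": [
    {"tx": -0.29,"ty": 0.34,"tz": 0,"rx": 0,"ry": 0,"rz": 0},
    {"tx": -0.62,"ty": 0.65,"tz": 0,"rx": 0,"ry": 0,"rz": 0},
    {"tx": -0.97,"ty": 0.93,"tz": 0,"rx": 0,"ry": 0,"rz": 0},
    {"tx": -1.35,"ty": 1.17,"tz": 0,"rx": 0,"ry": 0,"rz": 0},
    {"tx": -1.76,"ty": 1.37,"tz": 0,"rx": 0,"ry": 0,"rz": 0}
  ]
}}

```text
time: 17.48
position: [0.5891, -0.118, 0.139]
tool_rot: [0.665, 0.746, 0.0, -0.004]
ft_force: [-3.7, 8.4, 1.3]
grip_width: 0.0167
```

```bash
sed -i 's/C=np.array(\[.5535,-.144\])/C=np.array([.5518,-.143])/' cr.py; python3 cr.py 4.3 4.8 5; python3 - <<'E'
from h import *
n='side'
c=snap(n,n+'8'); im=cv2.imread(f'pics/{n}8.png')
cv2.imwrite(f'pics/{n}8z.png',cv2.resize(im[230:335,270:375],None,fx=5.7,fy=5.7,interpolation=cv2.INTER_NEAREST))
E
```

```text
circfit c [ 0.5518 -0.143 ] r 0.04486047183684108
t 17.48 pos [ 0.5891 -0.118   0.139 ] r 0.0449 theta 4.234 f_rad 1.6 f_tan_resist 9.1 fz 1.3 yaw 6.57 w 0.0167
4.4 tx -0.42 ty 0.16
4.5 tx -0.86 ty 0.28
4.6 tx -1.3 ty 0.35
4.7 tx -1.75 ty 0.38
4.8 tx -2.2 ty 0.36
```

View pics/side8z.png

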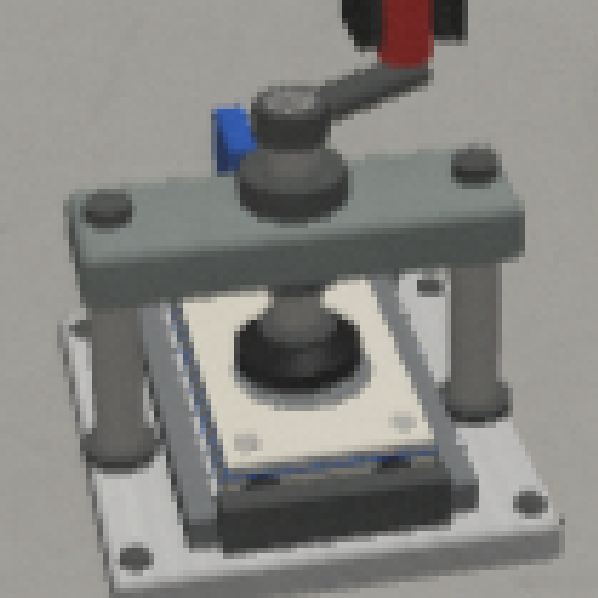

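>>> {"op": "send_rows", "data": {
  "deltas": [
    {"tx": -0.42,"ty": 0.16,"tz": 0,"rx": 0,"ry": 0,"rz": 0},
    {"tx": -0.86,"ty": 0.28,"tz": 0,"rx": 0,"ry": 0,"rz": 0},
    {"tx": -1.3,"ty": 0.35,"tz": 0,"rx": 0,"ry": 0,"rz": 0}
  ]
}}

```text
time: 17.78
position: [0.5949, -0.1303, 0.139]
tool_rot: [0.665, 0.746, 0.001, -0.003]
ft_force: [-1.7, 7.2, -0.3]
grip_width: 0.0168
```

```bash
python3 cr.py 4.6 4.9 3
```

```text
circfit c [ 0.5519 -0.143 ] r 0.04487782359621656
t 17.78 pos [ 0.5949 -0.1303  0.139 ] r 0.045 theta 4.539 f_rad 0.4 f_tan_resist 7.3 fz -0.3 yaw 6.56 w 0.0168
4.7 tx -0.45 ty 0.03
4.8 tx -0.9 ty 0.01
4.9 tx -1.34 ty -0.05
```

>>> {"op": "send_rows", "data": {
  "deltas": [
    {"tx": -0.45,"ty": 0.03,"tz": 0,"rx": 0,"ry": 0,"rz": 0},
    {"tx": -0.9,"ty": 0.01,"tz": 0,"rx": 0,"ry": 0,"rz": 0},
    {"tx": -1.34,"ty": -0.05,"tz": 0,"rx": 0,"ry": 0,"rz": 0}
  ]
}}

```text
time: 18.03
position: [0.5969, -0.1438, 0.139]
tool_rot: [0.666, 0.746, 0.002, -0.003]
ft_force: [-0.3, 8.0, -1.0]
grip_width: 0.0168
```

```bash
python3 cr.py
```

```text
circfit c [ 0.5519 -0.1431] r 0.04489737540285372
t 18.03 pos [ 0.5969 -0.1438  0.139 ] r 0.0451 theta 4.841 f_rad -0.4 f_tan_resist 8.0 fz -1.0 yaw 6.55 w 0.0168
```

>>> {"op": "send_rows", "data": {
  "deltas": [
    {"tx": -0.44,"ty": -0.11,"tz": 0,"rx": 0,"ry": 0,"rz": 0},
    {"tx": -0.86,"ty": -0.26,"tz": 0,"rx": 0,"ry": 0,"rz": 0},
    {"tx": -1.27,"ty": -0.45,"tz": 0,"rx": 0,"ry": 0,"rz": 0}
  ]
}}

```text
time: 18.28
position: [0.5947, -0.1571, 0.139]
tool_rot: [0.666, 0.746, 0.002, -0.002]
ft_force: [1.7, 7.4, -2.5]
grip_width: 0.0165
```

```bash
python3 cr.py 5.2 5.4 2;python3 cr.py 5.4 5.6 2
```

```text
circfit c [ 0.5519 -0.1431] r 0.0449146544754461
t 18.28 pos [ 0.5947 -0.1571  0.139 ] r 0.0451 theta 5.142 f_rad -0.7 f_tan_resist 7.6 fz -2.5 yaw 6.55 w 0.0165
5.3 tx -0.39 ty -0.23
5.4 tx -0.75 ty -0.5
circfit c [ 0.5519 -0.1431] r 0.044922580180297496
t 18.28 pos [ 0.5947 -0.1571  0.139 ] r 0.0451 theta 5.142 f_rad -0.7 f_tan_resist 7.6 fz -2.5 yaw 6.55 w 0.0165
5.5 tx -0.33 ty -0.3
5.6 tx -0.63 ty -0.64
```

>>> {"op": "send_rows", "data": {
  "deltas": [
    {"tx": -0.39,"ty": -0.23,"tz": 0.03,"rx": 0,"ry": 0,"rz": 0},
    {"tx": -0.75,"ty": -0.5,"tz": 0.03,"rx": 0,"ry": 0,"rz": 0}
  ]
}}

```text
time: 18.45
position: [0.5911, -0.1653, 0.139]
tool_rot: [0.666, 0.746, 0.002, -0.001]
ft_force: [2.4, 7.7, -1.7]
grip_width: 0.017
```

```bash
python3 cr.py
```

```text
circfit c [ 0.5519 -0.1431] r 0.04493443833427065
t 18.45 pos [ 0.5911 -0.1653  0.139 ] r 0.0452 theta 5.34 f_rad -1.7 f_tan_resist 7.9 fz -1.7 yaw 6.54 w 0.017
```

>>> {"op": "send_rows", "data": {
  "deltas": [
    {"tx": -0.33,"ty": -0.3,"tz": 0,"rx": 0,"ry": 0,"rz": 0},
    {"tx": -0.63,"ty": -0.64,"tz": 0,"rx": 0,"ry": 0,"rz": 0}
  ]
}}

```text
time: 18.62
position: [0.5861, -0.1726, 0.139]
tool_rot: [0.666, 0.746, 0.003, -0.0]
ft_force: [3.6, 7.3, -3.9]
grip_width: 0.0167
```

```bash
python3 cr.py 5.6 5.8 2;  python3 - <<'E'
from h import *
n='side'
c=snap(n,n+'9'); im=cv2.imread(f'pics/{n}9.png')
cv2.imwrite(f'pics/{n}9z.png',cv2.resize(im[260:325,280:360],None,fx=8,fy=8,interpolation=cv2.INTER_NEAREST))
E
```

```text
circfit c [ 0.5519 -0.1432] r 0.04494738850173723
t 18.62 pos [ 0.5861 -0.1726  0.139 ] r 0.0453 theta 5.535 f_rad -2.1 f_tan_resist 7.9 fz -3.9 yaw 6.53 w 0.0167
5.7 tx -0.27 ty -0.36
5.8 tx -0.49 ty -0.75
```

View pics/side9z.png

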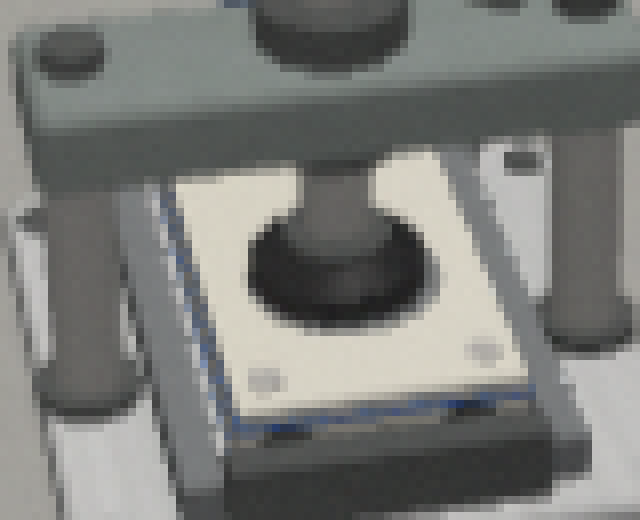

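>>> {"op": "send_rows", "data": {
  "deltas": [
    {"tx": -0.25,"ty": -0.38,"tz": 0.05,"rx": 0,"ry": 0,"rz": 0},
    {"tx": -0.46,"ty": -0.77,"tz": 0.05,"rx": 0,"ry": 0,"rz": 0}
  ]
}}

```text
time: 18.83
position: [0.5802, -0.1783, 0.139]
tool_rot: [0.666, 0.746, 0.003, 0.001]
ft_force: [6.5, 7.4, -3.2]
grip_width: 0.0164
```

```bash
python3 cr.py 5.8 6.0 2
```

```text
circfit c [ 0.5519 -0.1432] r 0.044956341187697944
t 18.83 pos [ 0.5802 -0.1783  0.139 ] r 0.0453 theta 5.716 f_rad -1.6 f_tan_resist 9.7 fz -3.2 yaw 6.52 w 0.0164
5.9 tx -0.19 ty -0.41
6.0 tx -0.34 ty -0.83
```

>>> {"op": "send_rows", "data": {
  "deltas": [
    {"tx": -0.1,"ty": -0.21,"tz": 0.03,"rx": 0,"ry": 0,"rz": 0},
    {"tx": -0.19,"ty": -0.42,"tz": 0.03,"rx": 0,"ry": 0,"rz": 0}
  ]
}}

```text
time: 19.0
position: [0.5769, -0.1808, 0.139]
tool_rot: [0.666, 0.746, 0.004, 0.002]
ft_force: [6.4, 7.9, -1.3]
grip_width: 0.0164
```

```bash
python3 cr.py 5.9 6.1 2
```

```text
circfit c [ 0.5519 -0.1432] r 0.044966046296584655
t 19.0 pos [ 0.5769 -0.1808  0.139 ] r 0.0453 theta 5.809 f_rad -3.0 f_tan_resist 9.7 fz -1.3 yaw 6.49 w 0.0164
6.0 tx -0.15 ty -0.43
6.1 tx -0.25 ty -0.86
```

>>> {"op": "send_rows", "data": {
  "deltas": [
    {"tx": -0.06,"ty": -0.22,"tz": 0,"rx": 0,"ry": 0,"rz": 0},
    {"tx": -0.12,"ty": -0.45,"tz": 0,"rx": 0,"ry": 0,"rz": 0}
  ]
}}

```text
time: 19.17
position: [0.5734, -0.1829, 0.139]
tool_rot: [0.666, 0.746, 0.004, 0.003]
ft_force: [9.1, 6.7, -4.4]
grip_width: 0.0165
```

```bash
python3 cr.py 6.0 6.2 2
```

```text
circfit c [ 0.5519 -0.1432] r 0.04497158687392918
t 19.17 pos [ 0.5734 -0.1829  0.139 ] r 0.0453 theta 5.899 f_rad -1.6 f_tan_resist 11.2 fz -4.4 yaw 6.5 w 0.0165
6.1 tx -0.1 ty -0.44
6.2 tx -0.16 ty -0.88
```

>>> {"op": "send_rows", "data": {
  "deltas": [
    {"tx": -0.04,"ty": -0.22,"tz": 0.03,"rx": 0,"ry": 0,"rz": 0},
    {"tx": -0.08,"ty": -0.44,"tz": 0.05,"rx": 0,"ry": 0,"rz": 0}
  ]
}}

```text
time: 19.33
position: [0.5699, -0.1846, 0.139]
tool_rot: [0.666, 0.746, 0.004, 0.004]
ft_force: [9.7, 6.9, -1.7]
grip_width: 0.0166
```

```bash
python3 cr.py 6.1 6.3 2
```

```text
circfit c [ 0.5519 -0.1433] r 0.04497879133322101
t 19.33 pos [ 0.5699 -0.1846  0.139 ] r 0.0454 theta 5.984 f_rad -2.4 f_tan_resist 11.6 fz -1.7 yaw 6.5 w 0.0166
6.2 tx -0.06 ty -0.45
6.3 tx -0.07 ty -0.9
```

>>> {"op": "send_rows", "data": {
  "deltas": [
    {"tx": -0.02,"ty": -0.22,"tz": 0,"rx": 0,"ry": 0,"rz": 0},
    {"tx": -0.04,"ty": -0.46,"tz": 0.02,"rx": 0,"ry": 0,"rz": 0}
  ]
}}

```text
time: 19.5
position: [0.5661, -0.186, 0.139]
tool_rot: [0.666, 0.746, 0.004, 0.005]
ft_force: [9.4, 5.7, -1.3]
grip_width: 0.0165
```

```bash
python3 cr.py
```

```text
circfit c [ 0.5519 -0.1433] r 0.04498442252012808
t 19.5 pos [ 0.5661 -0.186   0.139 ] r 0.0454 theta 6.073 f_rad -2.5 f_tan_resist 10.7 fz -1.3 yaw 6.49 w 0.0165
```

>>> {"op": "send_rows", "data": {
  "deltas": [
    {"tx": 0,"ty": -0.22,"tz": 0,"rx": 0,"ry": 0,"rz": 0},
    {"tx": 0,"ty": -0.44,"tz": 0.02,"rx": 0,"ry": 0,"rz": 0}
  ]
}}

```text
time: 19.67
position: [0.5624, -0.1871, 0.139]
tool_rot: [0.666, 0.746, 0.004, 0.006]
ft_force: [10.6, 5.9, -1.5]
grip_width: 0.0166
```

```bash
python3 cr.py
```

```text
circfit c [ 0.5519 -0.1433] r 0.04498969171922049
t 19.67 pos [ 0.5624 -0.1871  0.139 ] r 0.0454 theta 6.158 f_rad -3.3 f_tan_resist 11.7 fz -1.5 yaw 6.49 w 0.0166
```

>>> {"op": "send_rows", "data": {
  "deltas": [
    {"tx": 0.02,"ty": -0.2,"tz": 0,"rx": 0,"ry": 0,"rz": 0},
    {"tx": 0.05,"ty": -0.3,"tz": 0.02,"rx": 0,"ry": 0,"rz": 0},
    {"tx": 0.05,"ty": -0.3,"tz": 0.02,"rx": 0,"ry": 0,"rz": 0}
  ]
}}

```text
time: 19.92
position: [0.5599, -0.1876, 0.139]
tool_rot: [0.666, 0.746, 0.004, 0.006]
ft_force: [10.7, 4.5, -2.9]
grip_width: 0.0167
```

```bash
python3 cr.py
```

```text
circfit c [ 0.5519 -0.1433] r 0.044993766786341524
t 19.92 pos [ 0.5599 -0.1876  0.139 ] r 0.0454 theta 6.216 f_rad -2.5 f_tan_resist 11.3 fz -2.9 yaw 6.49 w 0.0167
```

>>> {"op": "send_rows", "data": {
  "deltas": [
    {"tx": 0.03,"ty": -0.15,"tz": 0,"rx": 0,"ry": 0,"rz": 0},
    {"tx": 0.06,"ty": -0.3,"tz": 0.02,"rx": 0,"ry": 0,"rz": 0}
  ]
}}

```text
time: 20.08
position: [0.5577, -0.188, 0.139]
tool_rot: [0.666, 0.746, 0.004, 0.007]
ft_force: [11.8, 4.0, -2.5]
grip_width: 0.0168
```

```bash
python3 cr.py; python3 - <<'E'
from h import *
import json
c=snap('side','side10')
f=[]
for i in range(5):
    robot.camera('side'); o=robot.get_obs(); f.append(o['ft_force'])
print(np.round(np.mean(f,0),2), o['position'])
L=np.array(json.load(open('log.json')))
C=np.array([.5519,-.1432]);d=L[:,1:3]-C;r=np.linalg.norm(d,axis=1);er=d/r[:,None]
th=(np.radians(-83.6)-np.arctan2(d[:,1],d[:,0]))%(2*np.pi)
ft=-(L[:,4]*er[:,1]-L[:,5]*er[:,0])
from scipy.optimize import least_squares
u=np.unique(np.c_[th,ft].round(4),axis=0);print(u)
for s in(5.9,6.5):
    R=least_squares(lambda p:p[0]+s*np.maximum(0,u[:,0]-p[1])-u[:,1],[7.7,5.5]);print(s,R.x,(u[:,0].max()-R.x[1])*3.18*28.5)
R=least_squares(lambda p:p[0]+p[2]*np.maximum(0,u[:,0]-p[1])-u[:,1],[7.7,5.5,6]);print(R.x)
E
```

```text
circfit c [ 0.5519 -0.1433] r 0.044996900396666144
t 20.08 pos [ 0.5577 -0.188   0.139 ] r 0.0454 theta 6.265 f_rad -2.4 f_tan_resist 12.2 fz -2.5 yaw 6.5 w 0.0168
[11.53  3.28 -2.53] [ 0.55744176 -0.18798847  0.13899462]
[[ 0.8671  7.7789]
 [ 1.9248  7.5929]
 [ 2.9445  7.3   ]
 [ 3.7228  7.882 ]
 [ 4.2293  9.0636]
 [ 4.5338  7.3345]
 [ 4.8364  8.0165]
 [ 5.1382  7.6041]
 [ 5.3376  7.9105]
 [ 5.533   7.9037]
 [ 5.715   9.6955]
 [ 5.8086  9.6954]
 [ 5.899  11.163 ]
 [ 5.9842 11.5903]
 [ 6.0739 10.7291]
 [ 6.1593 11.7359]
 [ 6.2172 11.3406]
 [ 6.2665 12.2377]]
5.9 [7.83144445 5.4795919 ] 71.31748089576485
6.5 [7.83144445 5.52410855] 67.28293736439792
[7.83144445 5.39747614 5.04156508]
```

>>> {"op": "send_rows", "data": {
  "deltas": [
    {"tx": 0.03,"ty": 0.12,"tz": 0.02,"rx": 0,"ry": 0,"rz": 0},
    {"tx": 0.05,"ty": 0.22,"tz": 0.04,"rx": 0,"ry": 0,"rz": 0},
    {"tx": 0.05,"ty": 0.22,"tz": 0.04,"rx": 0,"ry": 0,"rz": 0}
  ]
}}

```text
time: 20.63
position: [0.5575, -0.1879, 0.1389]
tool_rot: [0.665, 0.746, 0.002, 0.006]
ft_force: [5.4, 1.3, 2.0]
grip_width: 0.0165
```

```bash
python3 cr.py
```

```text
circfit c [ 0.5519 -0.1433] r 0.044997136222808265
t 20.63 pos [ 0.5575 -0.1879  0.1389] r 0.0453 theta 6.268 f_rad -0.6 f_tan_resist 5.6 fz 2.0 yaw 6.57 w 0.0165
```

Crank holds; relax the rest and open.

>>> {"op": "send_rows", "data": {
  "deltas": [
    {"tx": 0.01,"ty": 0.1,"tz": 0,"rx": 0,"ry": 0,"rz": 0},
    {"tx": 0.01,"ty": 0.18,"tz": 0,"rx": 0,"ry": 0,"rz": 0},
    {"tx": 0.01,"ty": 0.18,"tz": 0,"rx": 0,"ry": 0,"rz": 0}
  ]
}}

```text
time: 20.88
position: [0.5576, -0.1879, 0.1388]
tool_rot: [0.665, 0.747, 0.001, 0.005]
ft_force: [4.3, -0.6, 6.9]
grip_width: 0.0164
```

>>> {"op": "send_rows", "data": {
  "deltas": [
    {"tx": 0,"ty": 0,"tz": 0,"rx": 0,"ry": 0,"rz": 0},
    {"tx": 0,"ty": 0,"tz": 0,"rx": 0,"ry": 0,"rz": 0},
    {"tx": 0,"ty": 0,"tz": 0,"rx": 0,"ry": 0,"rz": 0},
    {"tx": 0,"ty": 0,"tz": 0,"rx": 0,"ry": 0,"rz": 0},
    {"tx": 0,"ty": 0,"tz": 0,"rx": 0,"ry": 0,"rz": 0}
  ],
  "claw": 4.5
}}

```text
time: 21.3
position: [0.5532, -0.1857, 0.1352]
tool_rot: [0.665, 0.747, -0.0, -0.001]
ft_force: [0.4, 0.9, -0.8]
grip_width: 0.0407
```

>>> {"op": "send_rows", "data": {
  "deltas": [
    {"tx": 0,"ty": 0,"tz": -2,"rx": 0,"ry": 0,"rz": 0},
    {"tx": 0,"ty": 0,"tz": -5,"rx": 0,"ry": 0,"rz": 0},
    {"tx": 0,"ty": 0,"tz": -8,"rx": 0,"ry": 0,"rz": 0},
    {"tx": 0,"ty": 0,"tz": -11,"rx": 0,"ry": 0,"rz": 0},
    {"tx": 0,"ty": 0,"tz": -11,"rx": 0,"ry": 0,"rz": 0}
  ]
}}

```text
time: 21.72
position: [0.5571, -0.1876, 0.2516]
tool_rot: [0.665, 0.747, 0.001, 0.006]
ft_force: [0.2, -0.6, 1.0]
grip_width: 0.0452
```

```bash
python3 - <<'E'
from h import *
to(.55,-.19,.25,6.4)
for n,(v0,v1,u0,u1) in dict(side=(230,335,270,375)).items():
    c=snap(n,n+'11'); im=cv2.imread(f'pics/{n}11.png')
    cv2.imwrite(f'pics/{n}11z.png',cv2.resize(im[v0:v1,u0:u1],None,fx=5.7,fy=5.7,interpolation=cv2.INTER_NEAREST))
E
```

```text
t 21.72 pos [ 0.5571 -0.1876  0.2516] yawy 6.6 f [ 0.2 -0.6  1. ] m [ 0.01 -0.16 -0.07] w 0.0452
delta t [-0.15 -0.73  0.15] r [0.009 0.007 0.003] rows 0.1828242394586025 0.09435570051066909
```

View pics/side11z.png

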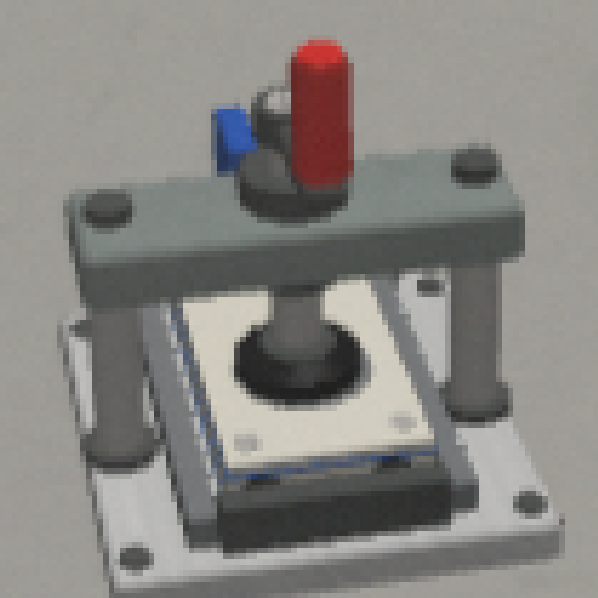

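View pics/side11.png

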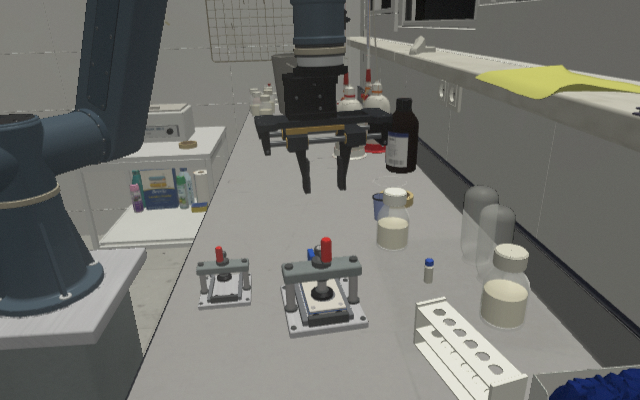

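```bash
python3 -c "
from rig import robot
robot.hand_in(); o=robot.get_obs(); print(o['time'],o['ft_force'])"
```

```text
the job is handed in; nothing more can be done
the job is handed in; nothing more can be done
```

I put the cassette into the larger clamp, fin outwards, and pushed it against the buffers with about 7 N. Then I turned the crank about 6.1 rad clockwise, let go, raised the hand clear and handed in at about 22 s. `hand_in` reports no verdict.

- **Clamping force:** I estimate about 67–71 N. This comes from where the handle force began to rise (7.8 N running free, 12.2 N at the end) and how far I turned after that. The last handle force alone suggests about 62 N. Readings after contact scattered by about 0.5 N, and a fit with the rate of rise left free put contact slightly earlier. All estimates fall within 45–95 N.
- **Letting go:** I eased off the handle before opening the fingers, and the crank stayed where I left it. The wrist force was about zero after lifting.
- **Last picture:** In the last side picture the nose is at the buffers and the pad is on the mark. The cassette sits slightly to one side between the rails. Cup, bottle and vial stand where they were.
- **Not checked:** I had no direct reading of the pad force and did not re-measure the cassette's exact position after clamping.

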